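Stack up a power-supply module on the work block

ROBOT

A 6-joint arm with a two-finger parallel gripper is mounted at the origin on the work surface. World frame = base frame: x ahead of the robot, y to its left, z up, the work surface at z = 0. Lengths are in mm, angles in rad, forces in N, time in s.
With the tool pointing down it reaches from about 325 to 875 mm from the base axis. Payload 4.4 kg.
Tool frame: the origin (TCP) lies on the centre line of the jaws, within the pads' length; the fingertips stand 22 mm ahead of it and the grasp point (between the pads) lies 3 mm ahead of it; z points along the fingers, y is the line along which they close (so a half turn about z gives the same grasp; the last joint's range is limited). The gripper opens to 85 mm and grips with 20 to 120 N. Pads are 22 mm wide; open, the fingers measure 114 mm over their backs; the gripper's body (76 mm by 85 mm) begins 54 mm behind the grasp point. The pads swing forward as they close: fully open they stand 13 mm farther back than shut.
Start: joints at [-1.397, 0.207, 1.542, -0, 1.393, -0.15], TCP at [182.936, -545.126, 253.282] pointing down, gripper open.
Joint ranges: [-2.73, 2.73], [-0.86, 2.22], [0.23, 2.46], [-1.11, 4.25], [0.08, 2.63], [-2.82, 2.82]. Speed limits (rad/s): [2.79, 2.79, 3.14, 3.14, 3.14, 3.14].

INTERFACE

Orientations are given as a rotation vector (axis times angle).
In Python, from station import observe, snapshot, finish_job gives the robot as it stands.
- The arm moves only by the tool play_rows, never from a script. Its argument "deltas" is a list of rows, each a list of 7 numbers: the shift along the tool's x, y, z in mm, then the turn, a rotation vector about the tool's x, y, z in degrees, then the opening, from -1 (shut) to 1 (fully open). A call has 1 to 5 rows; each row is the pose to reach, as a shift and turn from the pose commanded when the call began, along the tool's axes at that moment; what a row does not reach only later rows make up. A row lasts 1/10 s, in which the tool goes at most 50 mm and 8.59 degrees, less where a joint would pass 70% of its speed; a pose out of reach is approached as far as the arm can. A call with a gripper value outside its range is refused whole. The fingers move at their own pace and stop on an object; the grip force is fixed at half the most. Time passes only in rows, so rows that repeat a pose let the fingers close. It gives the time, the measured TCP pose, the force, the opening and the grip force at its end, in the units of the state.
- observe(): the state, without advancing time (a new reading comes with each control period).
- snapshot(name): name is "scene" or "side" or "wrist"; returns a dict with "image" (420x560x3 uint8, red, green, blue), "mtx" (3x3 intrinsics, pixels), "eye" and "rotation" of the camera in the world. Camera axes: x right, y down, z forward; pixel columns grow to the right and rows downward; lengths in mm; the calibration is good to about 2 mm. A picture is of the moment at which its call begins. There is no depth.
- finish_job(): hands the job in; it is judged then, once.
The state is a dict: "time": time; "joint_positions": joint angles; "qvel": joint speeds; "joint_efforts": joint torques, N m; "ee_pos": TCP position; "tcp_rot": TCP orientation; "ft_force": force on the tool from outside, world axes, zero at the start; "wrist_torque": the same for the moment, N m; "grip_width": finger opening in mm; "grip_force": force on a finger pad.
Only numpy, scipy, OpenCV 4.12 (cv2) and the standard library are available. Lean on these libraries where they do the work, as an engineer would, in place of code of your own. Each camera call takes 0.05 s, during which the arm holds its last target. There are 200 camera calls.

TASK

Build up the power-supply module on the brown work block, one part after another from the bottom: the finned heat sink, then the power board (the one with the tall transformer in its middle), then the open spacer frame around that board's components, and last the display board, face up, as the lid. Set each part down flat, centred on the one beneath it and square with it, long sides running the same way (either way round will do; the pale outline on the block marks its middle), and leave the finished stack standing free. Do not knock over or shove aside the capacitor, the screw pot or the solder spool that stand around.

Things in the scene. Friction and masses are not known exactly. Their poses are not given: they have to be found in the camera images.
- work_block: Fixed reddish-brown block, 130 (x) x 96 (y) x 30 (high) mm, the place for the stack; a pale rectangular outline 118 x 75 mm is painted flat on its top, centred. Origin: centre of its underside, z up. Its top is 30 mm above the origin.
- heat_sink: Loose bare-aluminium heat sink, fins down, smooth plate up: 110 (x) x 64 (y) x 24 (high) mm, about 0.22 kg; the outer fins along its two long sides reach full height, so it can be gripped across y, 64 mm wide. Origin: centre of its underside, z up.
- power_board: Loose green circuit board, 100 (x) x 60 (y) x 5 (thick) mm, 0.13 kg; origin: centre of its underside, z up. In its middle a firm yellow transformer, 30 (x) x 24 (y) mm, from 5 to 33 mm above the origin, to grip across y (24 mm), bare board beside it. Lower parts (up to 25 mm) at 18 to 40 mm towards +x and -x, within 18 mm in y; a margin 10 mm wide all round is free.
- spacer_frame: Loose grey rectangular frame of four walls, open above and below: outside 100 (x) x 60 (y) mm, walls 5 mm, 36 mm high, 0.07 kg. Grip across y (60 mm). Goes over the power board's components, its walls resting on that board's margin and ending 8 mm above the transformer. Origin: middle of the opening, level with its lower edge, z up.
- display_board: Loose green circuit board, 110 (x) x 66 (y) x 5 (thick) mm, about 0.08 kg, flat but for a low black three-digit display block in its middle: 50 (x) x 24 (y) mm, from the board's top face (5 mm above the origin) up to 19 mm, which can be gripped across y, 24 mm wide. Lies face up. Origin: centre of its underside, z up.
- capacitor: Loose bystander: dark upright can, 25 mm in diameter, 40 mm high; leave it standing where it is. Origin: centre of its underside.
- screw_pot: Loose bystander: small open white pot of screws, 36 mm in diameter, 26 mm high; leave it where it is. Origin: centre of its underside.
- solder_spool: Loose bystander: white flanged spool standing on end, 50 mm in diameter, 38 mm high; leave it where it is. Origin: centre of its underside.
Not all that is in view belongs to the job. Several things look just like the power_board: the one meant starts farthest to the robot's left.

How it is judged:
By the outcome, as a careful person would: the job done as asked, in the order asked, and still so for the second after the job is handed in, with the robot touching nothing.
It also fails if it takes over 118 s, if anything falls off the work surface, if the arm or the gripper's body presses on something with over 40 N, if the wrist force passes 120 N, or if a joint passes its speed limit or range.

## Working session

There is one attempt and no reset: what is moved stays moved. The work goes in short steps, Python scripts to look and compute and a tool call to move; the robot and the scene stay as the last step left them, time stands still between calls to the robot, and variables do not carry over. Pictures are saved under pics/ and viewed, at most 14 in all, crops included, and the job is handed in when it is done.

Besides the shell and the picture viewer there is one more tool, called by a JSON object that holds its "api" and its "payload", one argument or row to a line. play_rows: Moves the arm, as the interface text tells. Its arguments: {"type":"object","properties":{"deltas":{"type":"array"}},"required":["deltas"]}

```bash
mkdir -p pics; ls; python3 - <<'E'
from station import *
import cv2,numpy as np
for n in("scene","side"):
    s=snapshot(n); cv2.imwrite(f"pics/{n}0.png",s["image"][...,::-1]); print(n,s["mtx"].tolist(),s["eye"],s["rotation"])
    np.savez(f"{n}0.npz",**s)
print(observe())
E
```

```text
pics
scene [[480.13078147877803, 0.0, 285.96418602654734], [0.0, 480.13078147877803, 209.5139769582291], [0.0, 0.0, 1.0]] [1186.09067681 -312.32435018 1165.14675033] [-2.22644576 -1.46375227  0.42450291]
side [[468.25976836540775, 0.0, 282.86795809247997], [0.0, 468.25976836540775, 213.07306574726974], [0.0, 0.0, 1.0]] [177.4915047  769.31033848 611.19631117] [-0.52117795  2.52877316 -1.41438517]
{'time': 0.1, 'joint_positions': array([-1.39747908e+00,  2.07375219e-01,  1.54280253e+00, -2.57973902e-06,
        1.39353409e+00, -1.50489387e-01]), 'qvel': array([-0.00080839, -0.00095165, -0.00595618, -0.00078838,  0.00043818,
       -0.0005497 ]), 'joint_efforts': array([ 1.34371171e-04, -3.84090185e+01, -2.92548358e+01, -7.22207437e-05,
        4.88315360e-03,  6.63071347e-06]), 'ee_pos': array([ 182.83438011, -544.47935977,  252.22294799]), 'tcp_rot': array([-3.09841631e+00, -5.06074205e-01,  4.19534030e-05]), 'ft_force': array([-0.53598003,  0.42710136,  0.08940906]), 'wrist_torque': array([-0.04071991,  0.04501372,  0.01290573]), 'grip_force': 0.0, 'grip_width': 85.2971051402001}
```

View pics/scene0.png

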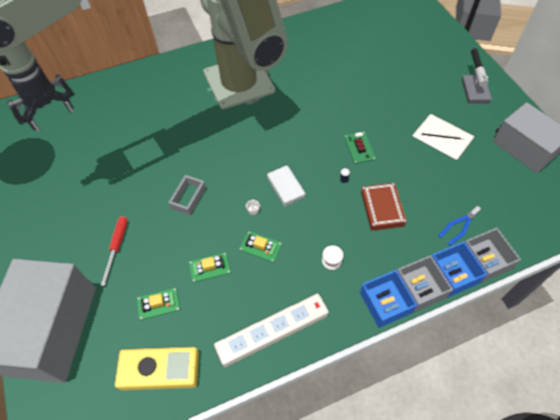

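View pics/side0.png

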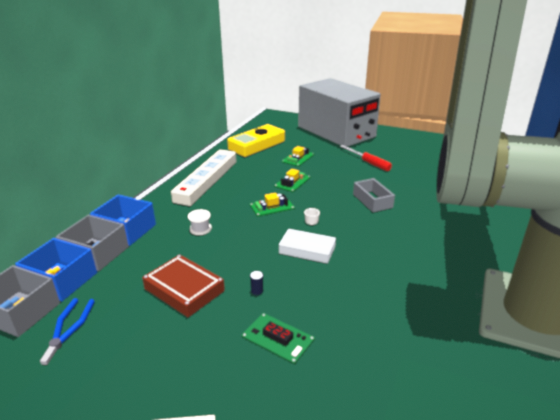

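The scene view shows the display board at (360,147), the heat sink at (286,184), the frame at (187,195) and the block at (384,206). The three power boards are at (261,245), (210,266) and (158,303), and the robot's-left one is at (261,245). The capacitor is at (345,175), the pot at (253,207) and the spool at (333,258). The side view agrees.

```bash
cat > h.py <<'E'
import numpy as np,cv2
from scipy.spatial.transform import Rotation as R
def rot(s):
    r=np.asarray(s["rotation"]); return r if r.shape==(3,3) else R.from_rotvec(r).as_matrix()
def ray(s,px):
    px=np.atleast_2d(np.asarray(px,float)); d=np.c_[px,np.ones(len(px))]@np.linalg.inv(s["mtx"]).T
    return np.asarray(s["eye"]),d@rot(s).T
def plane(s,px,z):
    e,d=ray(s,px); return e+d*((z-e[2])/d[:,2])[:,None]
def tri(s1,p1,s2,p2):
    (e1,d1),(e2,d2)=ray(s1,p1),ray(s2,p2); d1,d2=d1[0],d2[0]
    t=np.linalg.lstsq(np.c_[d1,-d2],e2-e1,rcond=None)[0]
    a,b=e1+t[0]*d1,e2+t[1]*d2; return (a+b)/2,np.linalg.norm(a-b)
E
python3 - <<'E'
from h import *
a,b=np.load("scene0.npz"),np.load("side0.npz")
P=dict(sink=((286,184),(307,245)),power=((261,242),(273,200)),frame=((187,193),(374,192)),disp=((360,146),(278,332)),block=((384,206),(184,284)),cap=((345,172),(257,276)),pot=((253,205),(312,212)),spool=((333,253),(200,216)))
for k,(p,q) in P.items():
    x,e=tri(a,p,b,q); print(k,x.round(),e.round(1),plane(a,p,20).round()[0])
E
```

```text
sink [461. -21.  14.] 1.3 [465. -22.  20.]
power [ 608. -159.   20.] 6.7 [ 611. -157.   20.]
frame [ 381. -294.   24.] 3.7 [ 380. -293.   20.]
disp [419. 239.  11.] 7.0 [428. 237.  20.]
block [637. 199.  14.] 7.8 [643. 199.  20.]
cap [503. 144.  36.] 4.8 [496. 152.  20.]
pot [ 494. -137.   25.] 4.8 [ 494. -135.   20.]
spool [722.  -1.  36.] 5.1 [717.   5.  20.]
```

```bash
cat >> h.py <<'E'
def pose():
    from station import observe
    o=observe(); return np.asarray(o["ee_pos"]),R.from_rotvec(o["tcp_rot"]),o
def go(x,y,z,yaw=None):
    """print shift (tool axes) and turn to reach TCP x,y,z with tool pointing straight down, tool-x at yaw deg (mod 180 nearest)"""
    p,r,o=pose(); m=r.as_matrix(); cur=np.degrees(np.arctan2(m[1,0],m[0,0]))
    if yaw is None: yaw=cur
    yaw=cur+(yaw-cur+90)%180-90
    t=R.from_euler("z",yaw,degrees=True)*R.from_rotvec([np.pi,0,0])
    print("t%.1f"%o["time"],"at",p.round(1),"yaw %.1f j6 %.2f"%(cur,o["joint_positions"][5]),"shift",(m.T@(np.array([x,y,z])-p)).round(1),"turn",np.degrees((r.inv()*t).as_rotvec()).round(1))
E
python3 - <<'E'
from h import *
from station import *
s=snapshot("wrist");p,r,o=pose()
print("cam in tool",r.inv().apply(s["eye"]-p), (r.inv().as_matrix()@rot(s)).round(3))
print(s["mtx"])
go(440,-21,300,0)
E
```

```text
cam in tool [  73.46432947    0.15649925 -122.00771612] [[ 0.001 -0.957 -0.29 ]
 [ 1.     0.     0.001]
 [-0.001 -0.29   0.957]]
[[306.71128666   0.         281.9629162 ]
 [  0.         306.71128666 208.29025229]
 [  0.           0.           1.        ]]
t0.1 at [ 182.8 -544.6  252.4] yaw 18.6 j6 -0.15 shift [ 410.4 -414.6  -46.8] turn [-0.1  0.  18.6]
```

{"api": "play_rows", "payload": {
  "deltas": [
    [205,-207,0,0,0,9,1],
    [205,-207,0,0,0,9,1],
    [205,-207,0,0,0,9,1],
    [205,-207,0,0,0,9,1],
    [205,-207,0,0,0,9,1]
  ]
}}

```text
time: 0.65
ee_pos: [293.5, -318.7, 252.9]
tcp_rot: [-3.13, -0.26, -0.0]
ft_force: [0.6, 0.5, -0.4]
grip_width: 85.3
grip_force: 0.0
```

```bash
python3 -c "
from h import *
go(455,-21,220,0)"
```

```text
t0.7 at [ 293.5 -318.7  252.9] yaw 9.5 j6 0.38 shift [ 208.4 -267.    33.1] turn [-0.  -0.   9.5]
```

{"api": "play_rows", "payload": {
  "deltas": [
    [208,-267,33,0,0,9.5,1],
    [208,-267,33,0,0,9.5,1],
    [208,-267,33,0,0,9.5,1],
    [208,-267,33,0,0,9.5,1],
    [208,-267,33,0,0,9.5,1]
  ]
}}

```text
time: 1.15
ee_pos: [408.7, -105.9, 229.6]
tcp_rot: [3.141, 0.001, 0.001]
ft_force: [1.2, -0.8, -0.2]
grip_width: 85.5
grip_force: 0.0
```

```bash
cat >> h.py <<'E'
def look(name,tag):
    from station import snapshot
    s=snapshot(name); cv2.imwrite(f"pics/{tag}.png",s["image"][...,::-1]); np.savez(tag+".npz",**s); return s
E
python3 -c "
from h import *
look('wrist','w1');go(455,-21,220,0)"
```

```text
t1.2 at [410.8 -98.6 228.7] yaw 0.5 j6 1.11 shift [ 44.8 -77.2   9.4] turn [-0.4 -0.1  0.5]
```

View pics/w1.png

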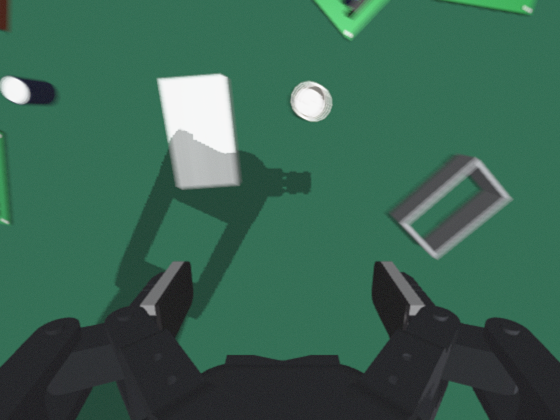

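The wrist view shows the sink plate at (200,130), turned by about 6°, with its lower half in shadow. The pot is at (312,101), the capacitor at (20,90) and the frame at (450,205).

{"api": "play_rows", "payload": {
  "deltas": [
    [20,-65,10,0,0,0.5,1],
    [20,-65,10,0,0,0.5,1],
    [20,-65,10,0,0,0.5,1],
    [20,-65,10,0,0,0.5,1]
  ]
}}

```text
time: 1.6
ee_pos: [428.0, -43.0, 219.5]
tcp_rot: [3.141, -0.01, -0.001]
ft_force: [-0.2, -0.2, -0.2]
grip_width: 85.5
grip_force: 0.0
```

```bash
cat >> h.py <<'E'
def quads(img,mask,amin=1500):
    mask=cv2.morphologyEx(mask.astype(np.uint8)*255,cv2.MORPH_CLOSE,np.ones((5,5)))
    out=[]
    for c in cv2.findContours(mask,cv2.RETR_EXTERNAL,cv2.CHAIN_APPROX_NONE)[0]:
        if cv2.contourArea(c)<amin: continue
        h=cv2.convexHull(c); q=cv2.approxPolyN(h,4,ensure_convex=True).reshape(-1,2) if hasattr(cv2,"approxPolyN") else cv2.boxPoints(cv2.minAreaRect(h))
        out.append((cv2.contourArea(c),c,q.astype(float)))
    return sorted(out,key=lambda t:-t[0])
def hsv(s): return cv2.cvtColor(s["image"],cv2.COLOR_RGB2HSV).astype(int)
def rect(pts):
    """centre, long-axis yaw, sides of 4 world points"""
    (c,(w,h),a)=cv2.minAreaRect(np.float32(pts[:,:2])); 
    if w<h: w,h,a=h,w,a+90
    return np.round(c,1),round(w,1),round(h,1),round((a+90)%180-90,1)
E
python3 -c "
from h import *
s=look('wrist','w2');H=hsv(s)
for a,c,q in quads(s['image'],(H[...,1]<70)&(H[...,2]>120))[:4]:
    print(a,q.astype(int).tolist(),rect(plane(s,q,24)),plane(s,q,24)[:,:2].round(1).tolist())
go(440,-21,220,0)"
```

```text
6881.0 [[299, 206], [238, 209], [223, 101], [291, 95]] (array([461.6, -24.4]), 113.2, 66.7, 4.5) [[407.8, -62.1], [404.9, 3.9], [515.4, 13.4], [520.5, -53.1]]
t1.6 at [428.  -43.5 219.7] yaw -0.5 j6 1.28 shift [ 11.8 -22.6  -0.3] turn [ 0.   0.  -0.5]
```

{"api": "play_rows", "payload": {
  "deltas": [
    [33,-19,100,0,0,-5,1],
    [33,-19,100,0,0,-5,1],
    [33,-19,100,0,0,-5,1],
    [33,-19,100,0,0,-5,1],
    [33,-19,100,0,0,-5,1]
  ]
}}

```text
time: 2.15
ee_pos: [462.4, -25.3, 121.5]
tcp_rot: [3.138, 0.123, 0.004]
ft_force: [-0.3, -0.2, -0.1]
grip_width: 85.7
grip_force: 0.0
```

```bash
python3 -c "
from h import *
s=look('wrist','w3');H=hsv(s)
q0=np.array([[299,206],[238,209],[223,101],[291,95]]);s2=np.load('w2.npz')
for a,c,q in quads(s['image'],(H[...,1]<70)&(H[...,2]>120))[:3]:
    print(a,q.astype(int).tolist(),rect(plane(s,q,24)),plane(s,q,24)[:,:2].round(1).tolist())
    w=plane(s,q,24)
    for k,p in enumerate(plane(s2,q0,24)):
        i=np.argmin(np.linalg.norm(w-p,axis=1)); print(tri(s2,q0[k],s,q[i]))
go(461.6,-24.4,26,4.7)"
```

```text
12083.0 [[327, 142], [320, 284], [239, 283], [233, 140]] (array([462.7, -24.2]), 113.4, 66.0, 4.0) [[520.8, -53.2], [408.5, -61.1], [404.3, 4.1], [516.9, 12.7]]
(array([406.71885203, -62.00931265,  20.69231365]), np.float64(0.5534878523063663))
(array([405.30146071,   3.84395345,  25.54182613]), np.float64(0.27687309743071375))
(array([515.93965699,  14.74434755,  13.54240234]), np.float64(0.9909281411084708))
(array([520.62228278, -53.24569641,  23.1379139 ]), np.float64(0.22148233519827204))
2233.5 [[476, 186], [436, 225], [389, 166], [452, 162]] (array([ 500.6, -135. ]), 60.5, 38.9, 46.4) [[497.9, -166.0], [465.7, -143.5], [507.4, -99.7], [513.8, -144.3]]
(array([487.64900224, -53.15854052, 190.61418473]), np.float64(58.843289776529225))
(array([509.14281286, -23.7788905 , 266.72191805]), np.float64(61.36665465565805))
(array([519.47909243, -25.39421749, 217.69960731]), np.float64(26.269019469643165))
(array([518.13179979, -52.25218714, 146.56822212]), np.float64(11.291558960865345))
t2.2 at [462.8 -25.3 122.1] yaw 4.5 j6 1.25 shift [-1.6 -1.2 96.1] turn [ 0.1 -0.2 -0.2]
```

View pics/w3.png

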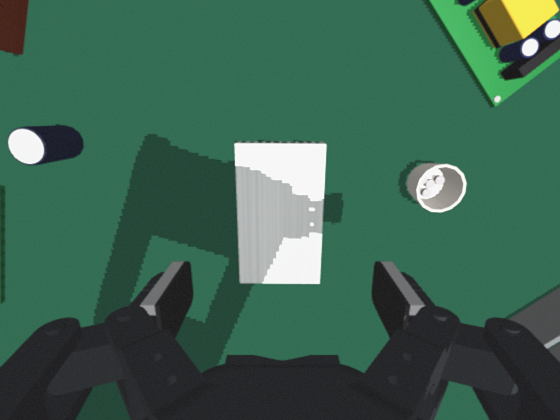

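The sink lies square between the jaws, with its plate at columns 233–327 and rows 140–284. The triangulated height of about 23 mm agrees with the 24 mm in the text.

{"api": "play_rows", "payload": {
  "deltas": [
    [0,-1,50,0,0,0,1],
    [0,-1,96,0,0,0,1],
    [0,-1,96,0,0,0,1],
    [0,-1,96,0,0,0,1],
    [0,-1,96,0,0,0,-1]
  ]
}}

```text
time: 2.7
ee_pos: [464.4, -24.0, 27.3]
tcp_rot: [3.137, 0.124, 0.011]
ft_force: [0.6, -0.6, -0.0]
grip_width: 73.5
grip_force: 0.0
```

{"api": "play_rows", "payload": {
  "deltas": [
    [0,0,0,0,0,0,-1],
    [0,0,0,0,0,0,-1],
    [0,0,0,0,0,0,-1],
    [0,0,0,0,0,0,-1],
    [0,0,0,0,0,0,-1]
  ]
}}

```text
time: 3.2
ee_pos: [464.8, -23.9, 27.8]
tcp_rot: [3.137, 0.125, 0.012]
ft_force: [-0.1, -0.6, 7.3]
grip_width: 62.4
grip_force: 65.6
```

```bash
python3 -c "
from h import *
p,r,o=pose(); print(o['grip_width'],o['grip_force'],o['ft_force'])
go(462,-25,120)"
```

```text
62.44298796187977 65.60887098312378 [-0.07750845 -0.58816099  7.3010702 ]
t3.2 at [464.8 -23.9  27.8] yaw 4.5 j6 1.25 shift [ -2.1   1.1 -92.2] turn [ 0.1 -0.4 -0. ]
```

{"api": "play_rows", "payload": {
  "deltas": [
    [0,0,-50,0,0,0,-1],
    [0,0,-100,0,0,0,-1],
    [0,0,-140,0,0,0,-1],
    [0,0,-140,0,0,0,-1]
  ]
}}

```text
time: 3.6
ee_pos: [467.3, -24.4, 173.0]
tcp_rot: [3.134, 0.125, 0.029]
ft_force: [1.6, 0.1, -2.0]
grip_width: 62.5
grip_force: 68.0
```

{"api": "play_rows", "payload": {
  "deltas": [
    [155,-165,-10,0,0,0,-1],
    [155,-165,-10,0,0,0,-1],
    [155,-165,-10,0,0,0,-1],
    [155,-165,-10,0,0,0,-1],
    [155,-165,-10,0,0,0,-1]
  ]
}}

```text
time: 4.1
ee_pos: [604.5, 156.9, 175.0]
tcp_rot: [-3.138, -0.128, -0.005]
ft_force: [-0.5, 0.3, -2.2]
grip_width: 62.5
grip_force: 67.9
```

{"api": "play_rows", "payload": {
  "deltas": [
    [0,0,0,0,0,0,-1],
    [0,0,0,0,0,0,-1]
  ]
}}

```text
time: 4.3
ee_pos: [602.2, 154.0, 173.8]
tcp_rot: [3.138, 0.127, -0.001]
ft_force: [-0.5, -0.5, -1.4]
grip_width: 62.0
grip_force: 67.9
```

```bash
python3 -c "
from h import *
p,r,o=pose(); print(o['grip_width'],o['grip_force'],o['ft_force'])
s=look('wrist','w4');H=hsv(s)
m=((H[...,0]<12)|(H[...,0]>172))&(H[...,1]>110)&(H[...,2]>50)
for a,c,q in quads(s['image'],m)[:3]:
    print(a,q.astype(int).tolist(),rect(plane(s,q,30)),plane(s,q,30)[:,:2].round(1).tolist())
go(637,199,180,0)"
```

```text
61.971232192854906 67.91918992996216 [-0.51443151 -0.54821661 -1.39247933]
11263.5 [[315, 103], [291, 165], [150, 259], [202, 60]] (array([611.2, 203.5]), 184.3, 95.8, -15.2) [[687.5, 133.0], [635.1, 148.1], [534.8, 273.9], [712.2, 225.6]]
t4.3 at [601.8 153.2 173.6] yaw 4.6 j6 1.60 shift [ 38.8 -42.8  -6.5] turn [0.  0.1 4.6]
```

View pics/w4.png

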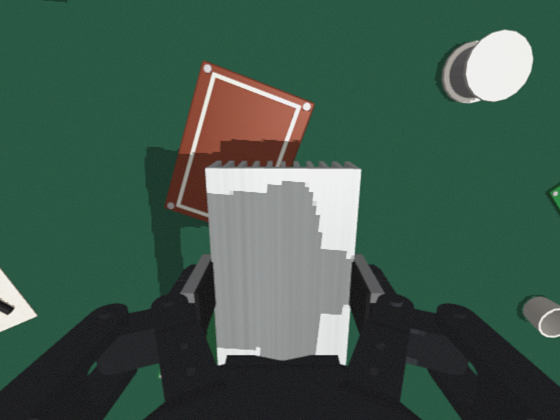

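The view shows the block's top corners at about (207,62), (315,103) and (168,210). The fourth corner is hidden behind the held sink, so I back off for an unobstructed view.

{"api": "play_rows", "payload": {
  "deltas": [
    [-40,-40,-80,0,0,0,-1],
    [-40,-40,-80,0,0,0,-1],
    [-40,-40,-80,0,0,0,-1],
    [-40,-40,-80,0,0,0,-1],
    [-40,-40,-80,0,0,0,-1]
  ]
}}

```text
time: 4.85
ee_pos: [558.7, 189.0, 252.4]
tcp_rot: [3.138, 0.123, -0.004]
ft_force: [0.4, -0.4, -2.9]
grip_width: 62.3
grip_force: 67.9
```

```bash
python3 -c "
from h import *
s=look('wrist','w5');H=hsv(s)
m=((H[...,0]<12)|(H[...,0]>172))&(H[...,1]>110)&(H[...,2]>50)
for a,c,q in quads(s['image'],m)[:1]:
    print(a,q.astype(int).tolist(),rect(plane(s,q,30)),plane(s,q,30)[:,:2].round(1).tolist())
s4=np.load('w4.npz')
"
```

```text
10589.0 [[345, 64], [306, 167], [217, 163], [257, 28]] (array([631.3, 197.7]), 142.7, 95.7, -15.2) [[687.1, 133.3], [578.3, 162.5], [574.9, 262.6], [712.7, 225.2]]
```

View pics/w5.png

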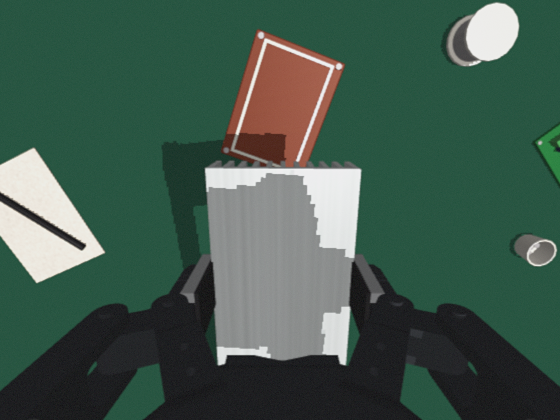

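The whole block shows except its lower corner: top-face corners at (259,30), (344,65) and (223,153).

```bash
python3 -c "
from h import *
c4=np.array([[315,103],[202,60]]);c5=np.array([[345,64],[257,28]])
s4,s5=np.load('w4.npz'),np.load('w5.npz')
for i in 0,1: print(tri(s4,c4[i],s5,c5[i]))
for s in s4,s5:
    H=hsv(s); m=((H[...,0]<12)|(H[...,0]>172))&(H[...,1]>110)&(H[...,2]>50)
    c=quads(s['image'],m)[0][1].reshape(-1,2); P=plane(s,c,30)[:,:2]
    u=np.radians(-15.3);ex=np.array([np.cos(u),np.sin(u)]);ey=np.array([-ex[1],ex[0]]);Q=(P-[637.2,196.4])@np.c_[ex,ey]
    for n,(ax,v) in dict(top=(0,65),left=(1,48),right=(1,-48)).items():
        k=(abs(Q[:,ax]-v)<5)&(abs(Q[:,1-ax]-(0 if ax==0 else 25))<35)
        f=np.polyfit(Q[k,1-ax],Q[k,ax],1); print(n,k.sum(),f[1].round(1),np.degrees(f[0]).round(2))
go(637,196,120,-15.3)
"
```

```text
(array([687.65786769, 132.67140418,  26.46595045]), np.float64(0.05412108301249625))
(array([711.82923554, 224.84484498,  33.2772711 ]), np.float64(0.23875190902001975))
top 83 64.7 -0.05
left 84 47.2 0.08
right 61 -46.1 -1.57
top 65 64.6 -0.05
left 70 47.3 0.1
right 70 -47.2 0.69
t4.9 at [558.7 189.  251.8] yaw 4.5 j6 1.67 shift [ 79.1  -1.  131.5] turn [ 0.1  0.2 19.8]
```

```bash
python3 -c "
from h import *
s=np.load('w5.npz');p,r,o=pose();m=r.as_matrix()
P=plane(s,[[206,168],[360,168],[217,363],[348,363]],p[2]-4); print(((P-p)@m).round(1))
"
```

```text
[[ 52.7 -31.1   3.8]
 [ 52.7  32.8   3.8]
 [-47.2 -32.6   4.1]
 [-47.3  34.1   4.2]]
```

{"api": "play_rows", "payload": {
  "deltas": [
    [81,-1,130,0,0,20,-1],
    [81,-1,130,0,0,20,-1],
    [81,-1,130,0,0,20,-1],
    [81,-1,130,0,0,20,-1],
    [81,-1,130,0,0,20,-1]
  ]
}}

```text
time: 5.4
ee_pos: [637.9, 196.4, 118.4]
tcp_rot: [3.11, -0.423, -0.015]
ft_force: [-0.3, 0.3, -1.9]
grip_width: 61.9
grip_force: 67.8
```

```bash
python3 -c "
from h import *
go(637,196.4,58,-15.3)
"
```

```text
t5.4 at [637.9 196.4 118.4] yaw -15.5 j6 2.01 shift [-0.4 -0.1 60.4] turn [ 0.2  0.5 -0.2]
```

{"api": "play_rows", "payload": {
  "deltas": [
    [1.3,0.2,40,0.2,0.9,0,-1],
    [1.3,0.2,57,0.2,0.9,0,-1],
    [1.3,0.2,57,0.2,0.9,0,-1],
    [1.3,0.2,57,0.2,0.9,0,-1]
  ]
}}

```text
time: 5.8
ee_pos: [641.9, 197.4, 68.5]
tcp_rot: [-3.111, 0.422, -0.028]
ft_force: [-0.0, -0.3, -1.8]
grip_width: 62.4
grip_force: 67.8
```

```bash
python3 -c "
from h import *
go(639.1,195.8,58,-15.3)
"
```

```text
t5.8 at [641.9 197.4  68.5] yaw -15.4 j6 2.01 shift [-2.4  2.3 10.4] turn [-0.2 -1.  -0.1]
```

{"api": "play_rows", "payload": {
  "deltas": [
    [-2,1.5,0,0,-0.5,0,-1],
    [-2,1.5,0,0,-0.5,0,-1],
    [-2,1.5,0,0,-0.5,0,-1]
  ]
}}

```text
time: 6.1
ee_pos: [640.1, 196.4, 68.3]
tcp_rot: [-3.11, 0.422, -0.015]
ft_force: [0.1, 0.2, -2.2]
grip_width: 62.8
grip_force: 67.9
```

```bash
python3 -c "
from h import *
go(639.1,195.8,58,-15.3)
"
```

```text
t6.1 at [640.1 196.4  68.3] yaw -15.5 j6 2.01 shift [-0.9  0.9 10.3] turn [-0.3 -0.5 -0.2]
```

{"api": "play_rows", "payload": {
  "deltas": [
    [-0.9,0.9,9,0,0,0,-1],
    [-0.9,0.9,9,0,0,0,-1],
    [-0.9,0.9,9,0,0,0,-1]
  ]
}}

```text
time: 6.4
ee_pos: [639.0, 195.8, 58.1]
tcp_rot: [-3.11, 0.422, -0.015]
ft_force: [1.0, 1.1, -0.1]
grip_width: 62.3
grip_force: 68.2
```

```bash
python3 -c "
from h import *
go(639.1,195.8,58,-15.3);print(pose()[2]['ft_force'])
look('side','s1')
"
```

```text
t6.4 at [639.  195.8  58.1] yaw -15.4 j6 2.01 shift [0.1 0.  0.1] turn [-0.2 -0.5 -0.1]
[ 1.01563623  1.11170529 -0.11158461]
```

```bash
python3 -c "
import cv2
i=cv2.imread('pics/s1.png')[200:340,100:280];cv2.imwrite('pics/s1c.png',cv2.resize(i,None,fx=4,fy=4,interpolation=2))
"
```

```text
(no output)
```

View pics/s1c.png

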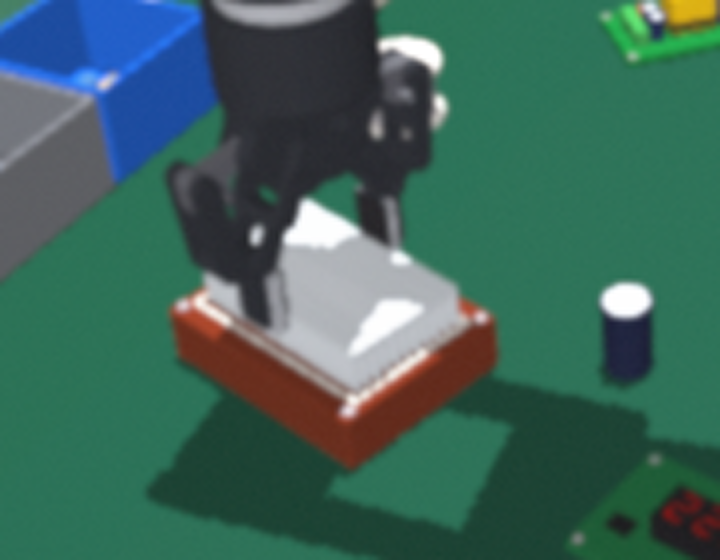

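In the side crop the sink sits flat inside the pale outline, and the wrist force has dropped from −2 to 0 N, which means contact. Releasing.

{"api": "play_rows", "payload": {
  "deltas": [
    [0,0,0,0,0,0,1],
    [0,0,0,0,0,0,1],
    [0,0,0,0,0,0,1],
    [0,0,-30,0,0,0,1],
    [0,0,-80,0,0,0,1]
  ]
}}

```text
time: 6.95
ee_pos: [633.4, 194.8, 132.8]
tcp_rot: [3.112, -0.422, -0.007]
ft_force: [0.6, 0.7, -0.2]
grip_width: 85.1
grip_force: 0.0
```

{"api": "play_rows", "payload": {
  "deltas": [
    [-30,0,-60,0,0,0,1],
    [-30,0,-60,0,0,0,1],
    [-30,0,-60,0,0,0,1],
    [-30,0,-60,0,0,0,1]
  ]
}}

```text
time: 7.35
ee_pos: [607.5, 203.3, 196.2]
tcp_rot: [-3.111, 0.422, -0.009]
ft_force: [0.7, 0.3, -0.2]
grip_width: 85.7
grip_force: 0.0
```

```bash
python3 -c "
from h import *
s=look('wrist','w6');H=hsv(s)
m=((H[...,0]<12)|(H[...,0]>172))&(H[...,1]>110)&(H[...,2]>50)
b=quads(s['image'],m)[0];print('block',b[2].astype(int).tolist(),rect(plane(s,b[2],30)))
for a,c,q in quads(s['image'],(H[...,1]<60)&(H[...,2]>110))[:3]: print(a,q.astype(int).tolist(),rect(plane(s,q,54)))
go(608,-159,220,0)
"
```

```text
block [[334, 91], [328, 228], [233, 228], [226, 91]] (array([637.9, 196.4]), 128.6, 95.3, -15.3)
10601.5 [[331, 93], [326, 230], [236, 229], [229, 93]] (array([639.5, 195.5]), 118.7, 82.7, -15.1)
2361.0 [[108, 321], [18, 347], [2, 337], [54, 281]] (array([539.9, 462.3]), 94.3, 63.9, -61.5)
1595.5 [[529, 0], [510, 21], [458, 44], [428, 0]] (array([705.7,  23.3]), 75.6, 29.7, 74.6)
t7.4 at [607.  203.1 194.9] yaw -15.5 j6 2.03 shift [ 97.5 348.7 -25.3] turn [ -0.1  -0.2 -15.5]
```

View pics/w6.png

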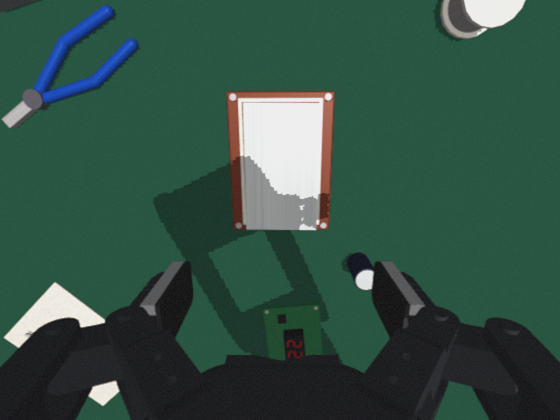

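The wrist view shows the block at columns 226–334, rows 91–228, with the sink plate on it from row 102 to row 231 and the outline visible around it. I'll separate the outline by opening the mask.

```bash
python3 -c "
from h import *
s=np.load('w6.npz');H=hsv(s)
m=((H[...,1]<60)&(H[...,2]>110)).astype(np.uint8)
m[:60]=0
m=cv2.morphologyEx(m,cv2.MORPH_CLOSE,np.ones((3,3)));m=cv2.morphologyEx(m,cv2.MORPH_OPEN,np.ones((9,9)))
for a,c,q in quads(s['image'],m>0)[:1]: print(a,q.astype(int).tolist(),rect(plane(s,q,54)),rect(plane(s,cv2.boxPoints(cv2.minAreaRect(c)),54)))
i=s['image'][80:245,210:350,::-1];cv2.imwrite('pics/w6c.png',cv2.resize(i,None,fx=3.5,fy=3.5,interpolation=2))
"
```

```text
10451.0 [[323, 98], [318, 230], [243, 229], [237, 98]] (array([637.7, 196.4]), 114.4, 70.0, -15.4) (array([637.8, 196.6]), 114.4, 77.2, -15.4)
```

View pics/w6c.png

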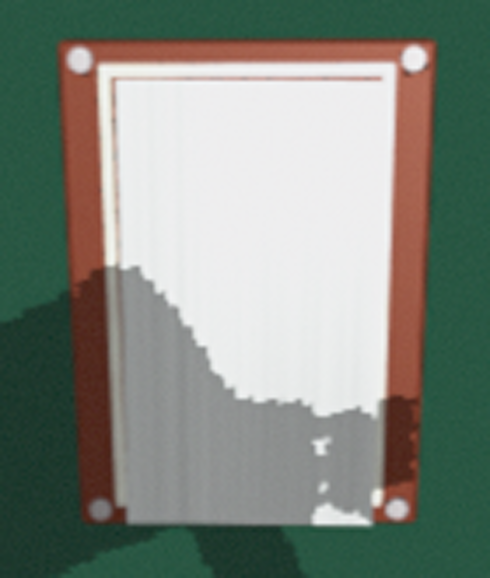

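{"api": "play_rows", "payload": {
  "deltas": [
    [60,240,-20,0,0,-15,1],
    [60,240,-20,0,0,-15,1],
    [60,240,-20,0,0,-15,1],
    [60,240,-20,0,0,-15,1],
    [60,240,-20,0,0,-15,1]
  ]
}}

```text
time: 7.9
ee_pos: [600.4, -45.7, 213.7]
tcp_rot: [-3.139, 0.013, -0.003]
ft_force: [0.6, -0.1, -0.4]
grip_width: 85.7
grip_force: 0.0
```

{"api": "play_rows", "payload": {
  "deltas": [
    [-30,110,0,0,0,0,1],
    [-30,110,0,0,0,0,1],
    [-30,110,0,0,0,0,1],
    [-30,110,0,0,0,0,1]
  ]
}}

```text
time: 8.3
ee_pos: [569.5, -155.6, 213.8]
tcp_rot: [-3.138, 0.02, -0.005]
ft_force: [1.5, 0.1, -0.4]
grip_width: 85.3
grip_force: 0.0
```

```bash
python3 -c "
from h import *
go(600,-159,220,0)
s=look('wrist','w7');H=hsv(s)
m=(H[...,0]>18)&(H[...,0]<32)&(H[...,1]>120)&(H[...,2]>110)
for a,c,q in quads(s['image'],m,200)[:4]: print(a,q.astype(int).tolist(),rect(plane(s,q,33)))
"
```

```text
t8.3 at [ 569.5 -155.6  213.8] yaw -0.7 j6 1.17 shift [30.6  3.  -6.1] turn [-0.2 -0.2 -0.7]
906.5 [[458, 134], [451, 160], [412, 154], [420, 130]] (array([ 614.7, -304.3]), 39.5, 25.1, 82.9)
775.5 [[308, 153], [290, 170], [268, 148], [285, 130]] (array([ 610.8, -161.9]), 31.4, 24.2, 45.2)
```

View pics/w7.png

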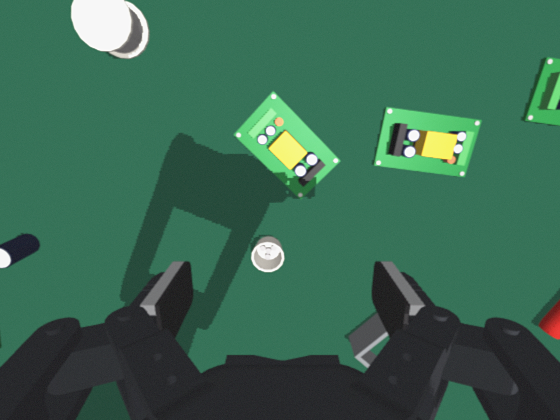

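The power board is at (288,150) px and the pot at (268,253). In the crop the sink corners are at about (242,102), (321,102), (317,230) and (246,229). Next I check the sink and go over the power board.

```bash
python3 -c "
from h import *
s=np.load('w6.npz');P=plane(s,[[242,102.3],[321.4,102.3],[316.6,229.7],[246.3,229.1]],54);print(P.mean(0),rect(P),P.round(1).tolist())
s=np.load('w7.npz');H=hsv(s)
m=(H[...,0]>45)&(H[...,0]<70)&(H[...,2]>100)&(H[...,1]>120)
for a,c,q in quads(s['image'],m,1500)[:2]: print(a,q.astype(int).tolist(),rect(plane(s,q,5)))
go(611,-162,110,45)"
```

```text
[636.07359889 195.50249053  54.        ] (array([636.1, 195.6]), 110.8, 64.8, -15.6) [[697.9, 212.0, 54.0], [680.7, 149.5, 54.0], [574.0, 179.2, 54.0], [591.7, 241.4, 54.0]]
5412.0 [[481, 120], [464, 177], [373, 165], [385, 107]] (array([ 614. , -308.3]), 101.6, 60.3, 82.1)
5235.5 [[300, 199], [233, 135], [273, 90], [340, 161]] (array([ 610.9, -161.1]), 101.2, 61.4, 44.3)
t8.3 at [ 570.2 -153.7  214.2] yaw -0.6 j6 1.17 shift [ 40.5   8.3 104.4] turn [ -0.1  -0.3 -45.6]
```

{"api": "play_rows", "payload": {
  "deltas": [
    [40,5,60,0,0,-40,1],
    [40,5,60,0,0,-40,1],
    [40,5,60,0,0,-40,1],
    [40,5,60,0,0,-40,1],
    [40,5,60,0,0,-40,1]
  ]
}}

```text
time: 8.85
ee_pos: [611.7, -155.7, 155.1]
tcp_rot: [-2.951, -1.074, -0.01]
ft_force: [-0.4, 1.0, 1.0]
grip_width: 85.5
grip_force: 0.0
```

```bash
python3 -c "
from h import *
s=look('wrist','w8');H=hsv(s)
m=(H[...,0]>18)&(H[...,0]<32)&(H[...,1]>120)&(H[...,2]>110)
for a,c,q in quads(s['image'],m,200)[:2]: print(a,q.astype(int).tolist(),rect(plane(s,q,33)))
m=(H[...,0]>45)&(H[...,0]<70)&(H[...,2]>100)&(H[...,1]>120)
for a,c,q in quads(s['image'],m,1500)[:2]: print(a,q.astype(int).tolist(),rect(plane(s,q,5)))
go(611,-162,110,45)"
```

```text
1091.5 [[303, 230], [274, 232], [270, 192], [299, 190]] (array([ 612.7, -160.7]), 35.4, 24.7, 45.0)
6299.5 [[322, 252], [260, 257], [247, 153], [316, 146]] (array([ 611.1, -162. ]), 101.4, 60.8, 45.1)
1688.0 [[456, 309], [371, 304], [346, 277], [394, 239]] (array([ 614.8, -311.7]), 105.6, 60.4, 82.9)
t8.9 at [ 611.7 -155.7  155.3] yaw 40.1 j6 0.48 shift [-4.9  4.3 45.3] turn [ 0.1 -0.4 -4.9]
```

```bash
python3 -c "
from h import *
a,b=np.load('w7.npz'),np.load('w8.npz')
print(tri(a,[308,153],b,[299,190]),tri(a,[268,148],b,[274,232]),tri(a,[287.8,150.3],b,[286.5,211]),tri(a,[286.5,146.2],b,[286.2,202]))
go(611,-161.7,33,44.8)"
```

```text
(array([ 588.30429608, -204.10759301, -221.93030121]), np.float64(18.171934210111445)) (array([ 620.42249055, -145.56254459,  120.89518502]), np.float64(3.9203933509954463)) (array([ 610.41175678, -162.1042928 ,   23.75728585]), np.float64(0.5916512653596202)) (array([ 612.27367891, -160.93508262,    1.89290946]), np.float64(0.061977211402704104))
t8.9 at [ 611.7 -155.7  155.3] yaw 40.1 j6 0.48 shift [ -5.2   4.  122.3] turn [ 0.1 -0.4 -4.7]
```

{"api": "play_rows", "payload": {
  "deltas": [
    [-4.5,5,40,0,-0.4,-4.7,1],
    [-4.5,5,85,0,-0.4,-4.7,1],
    [-4.5,5,85,0,-0.4,-4.7,1],
    [-4.5,5,85,0,-0.4,-4.7,1],
    [-4.5,5,85,0,-0.4,-4.7,1]
  ]
}}

```text
time: 9.4
ee_pos: [613.8, -165.1, 74.2]
tcp_rot: [2.904, 1.182, 0.006]
ft_force: [-0.0, 0.0, 0.4]
grip_width: 85.5
grip_force: 0.0
```

```bash
python3 -c "
from h import *
go(611,-161.7,33,44.8)"
```

```text
t9.4 at [ 613.8 -165.1   74.2] yaw 44.3 j6 0.40 shift [ 0.3 -4.7 41.2] turn [ 0.4 -0.1 -0.5]
```

{"api": "play_rows", "payload": {
  "deltas": [
    [0.3,-4.7,15,0.4,0,-0.5,1],
    [0.3,-4.7,20,0.4,0,-0.5,1],
    [0.3,-4.7,20,0.4,0,-0.5,1]
  ]
}}

```text
time: 9.7
ee_pos: [608.0, -161.4, 51.1]
tcp_rot: [-2.901, -1.194, 0.004]
ft_force: [0.3, -0.1, 0.8]
grip_width: 85.3
grip_force: 0.0
```

```bash
python3 -c "
from h import *
go(611,-161.7,33,44.8)"
```

```text
t9.7 at [ 608.  -161.4   51.1] yaw 44.7 j6 0.39 shift [ 1.9  2.4 18.1] turn [-0.3  0.1 -0.1]
```

{"api": "play_rows", "payload": {
  "deltas": [
    [1.9,2,15,-0.2,0,0,1],
    [1.9,2,15,-0.2,0,0,1],
    [1.9,2,15,-0.2,0,0,1],
    [1.9,2,15,-0.2,0,0,1]
  ]
}}

```text
time: 10.1
ee_pos: [611.7, -161.9, 36.8]
tcp_rot: [2.905, 1.196, -0.0]
ft_force: [-0.1, -1.0, 0.9]
grip_width: 85.5
grip_force: 0.0
```

```bash
python3 -c "
from h import *
go(611,-161.7,33,44.8)"
```

```text
t10.1 at [ 611.7 -161.9   36.8] yaw 44.7 j6 0.39 shift [-0.3 -0.6  3.8] turn [ 0.   0.  -0.1]
```

{"api": "play_rows", "payload": {
  "deltas": [
    [0,-0.5,4,0,0,0,1],
    [0,-0.5,4,0,0,0,-1],
    [0,-0.5,4,0,0,0,-1],
    [0,-0.5,4,0,0,0,-1],
    [0,-0.5,4,0,0,0,-1]
  ]
}}

```text
time: 10.6
ee_pos: [611.3, -161.6, 33.0]
tcp_rot: [2.904, 1.196, 0.0]
ft_force: [-0.3, -0.5, 0.6]
grip_width: 28.3
grip_force: 0.0
```

{"api": "play_rows", "payload": {
  "deltas": [
    [0,0,0,0,0,0,-1],
    [0,0,0,0,0,0,-1],
    [0,0,0,0,0,0,-1]
  ]
}}

```text
time: 10.9
ee_pos: [611.6, -161.7, 33.3]
tcp_rot: [2.904, 1.195, 0.001]
ft_force: [-0.4, 0.8, 1.3]
grip_width: 22.9
grip_force: 61.3
```

```bash
python3 -c "
from h import *
go(611,-161.7,33,44.8);o=pose()[2];print(o['grip_width'],o['grip_force'],o['ft_force'])"
```

```text
t10.9 at [ 611.6 -161.7   33.3] yaw 44.8 j6 0.40 shift [-0.4 -0.4  0.3] turn [ 0.1  0.  -0. ]
22.866830158117963 61.26001238822937 [-0.36965466  0.79174927  1.30106535]
```

{"api": "play_rows", "payload": {
  "deltas": [
    [0,0,-50,0,0,0,-1],
    [0,0,-100,0,0,0,-1],
    [0,0,-140,0,0,0,-1],
    [0,0,-140,0,0,0,-1]
  ]
}}

```text
time: 11.3
ee_pos: [615.7, -163.2, 180.9]
tcp_rot: [2.895, 1.192, 0.016]
ft_force: [1.2, 0.4, -0.5]
grip_width: 22.8
grip_force: 61.0
```

```bash
python3 -c "
from h import *
go(636.1,195.5,170,-15.5)"
```

```text
t11.3 at [ 615.7 -163.2  180.9] yaw 44.8 j6 0.40 shift [ 267.  -240.4    8.9] turn [ 0.6 -0.7 60.3]
```

{"api": "play_rows", "payload": {
  "deltas": [
    [160,-144,5,0,0,36,-1],
    [160,-144,5,0,0,36,-1],
    [160,-144,5,0,0,36,-1],
    [160,-144,5,0,0,36,-1],
    [160,-144,5,0,0,36,-1]
  ]
}}

```text
time: 11.8
ee_pos: [621.7, 57.6, 165.6]
tcp_rot: [-3.131, -0.239, 0.006]
ft_force: [0.1, -1.0, -1.2]
grip_width: 22.8
grip_force: 60.9
```

{"api": "play_rows", "payload": {
  "deltas": [
    [0,0,0,0,0,0,-1]
  ]
}}

```text
time: 11.9
ee_pos: [621.8, 57.5, 165.6]
tcp_rot: [-3.131, -0.247, 0.006]
ft_force: [-0.0, -0.2, -1.3]
grip_width: 23.0
grip_force: 60.9
```

```bash
python3 -c "
from h import *
go(636.1,195.5,150,-15.5)"
```

```text
t11.9 at [621.8  57.5 165.6] yaw 9.0 j6 1.37 shift [  35.8 -134.    15.6] turn [-0.   0.2 24.5]
```

{"api": "play_rows", "payload": {
  "deltas": [
    [36,-134,15,0,0,24.5,-1],
    [36,-134,15,0,0,24.5,-1],
    [36,-134,15,0,0,24.5,-1],
    [36,-134,15,0,0,24.5,-1],
    [36,-134,15,0,0,24.5,-1]
  ]
}}

```text
time: 12.4
ee_pos: [637.7, 191.4, 150.8]
tcp_rot: [3.11, -0.426, -0.004]
ft_force: [0.9, -1.3, -1.4]
grip_width: 22.7
grip_force: 60.9
```

{"api": "play_rows", "payload": {
  "deltas": [
    [0,0,0,0,0,0,-1]
  ]
}}

```text
time: 12.5
ee_pos: [638.3, 189.8, 151.7]
tcp_rot: [3.11, -0.431, -0.002]
ft_force: [0.8, -0.3, -2.2]
grip_width: 22.7
grip_force: 60.9
```

```bash
cat >> h.py <<'E'
def held(s,mask,drop):
    """held object's rectangle in tool axes; its seen face lies drop mm ahead of the TCP"""
    p,r,_=pose(); m=r.as_matrix(); q=quads(s["image"],mask,1500)[0]
    for pts in (q[2],q[1].reshape(-1,2)):
        e,d=ray(s,pts); e=(e-p)@m; d=d@m; P=e+d*((drop-e[2])/d[:,2])[:,None]
        print("held",rect(P),"x %.1f..%.1f y %.1f..%.1f"%(*np.percentile(P[:,0],[.5,99.5]),*np.percentile(P[:,1],[.5,99.5])))
    return q
E
python3 -c "
from h import *
go(636.1,195.5,110,-15.5)
s=look('wrist','w9');H=hsv(s)
m=(H[...,0]>45)&(H[...,0]<70)&(H[...,2]>90)&(H[...,1]>120)
q=held(s,m,28);print(q[2].astype(int).tolist())"
```

```text
t12.5 at [638.3 189.8 151.7] yaw -15.8 j6 2.01 shift [-3.6 -5.  41.7] turn [ 0.1  0.1 -0.3]
held (array([22.5,  0.3]), 60.2, 55.9, -89.6) x -5.7..50.2 y -29.6..30.6
held (array([22.3,  0.4]), 60.1, 55.9, -90.0) x -4.5..50.3 y -29.6..30.4
[[337, 268], [227, 266], [221, 166], [344, 165]]
```

View pics/w9.png

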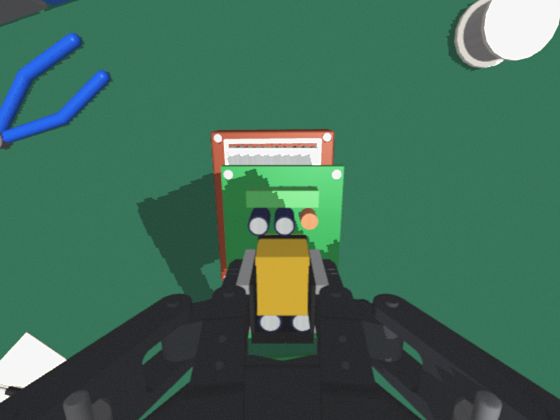

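The board is held centred: its front edge is at row 165, columns 221–344, and the sink shows beneath it. In tool axes the offset is about (0.2, 0.4) mm.

{"api": "play_rows", "payload": {
  "deltas": [
    [-3.6,-5,40,0,0,-0.3,-1],
    [-3.6,-5,50,0,0,-0.3,-1],
    [-3.6,-5,50,0,0,-0.3,-1],
    [-3.6,-5,50,0,0,-0.3,-1],
    [-3.6,-5,50,0,0,-0.3,-1]
  ]
}}

```text
time: 13.05
ee_pos: [638.0, 196.8, 104.5]
tcp_rot: [-3.113, 0.423, -0.005]
ft_force: [0.9, -0.7, -0.1]
grip_width: 23.2
grip_force: 60.9
```

```bash
python3 -c "
from h import *
go(636.1,195.8,87.5,-15.5)"
```

```text
t13.1 at [638.  196.8 104.5] yaw -15.5 j6 2.01 shift [-1.6  1.5 17. ] turn [-0.  -0.2  0. ]
```

{"api": "play_rows", "payload": {
  "deltas": [
    [-1.6,1.5,12,0,0,0,-1],
    [-1.6,1.5,12,0,0,0,-1],
    [-1.6,1.5,12,0,0,0,-1],
    [-1.6,1.5,12,0,0,0,-1]
  ]
}}

```text
time: 13.45
ee_pos: [634.6, 196.2, 90.7]
tcp_rot: [3.113, -0.422, 0.0]
ft_force: [0.1, -0.2, -1.9]
grip_width: 22.9
grip_force: 60.9
```

```bash
python3 -c "
from h import *
go(636.1,195.8,87.5,-15.5)"
```

```text
t13.4 at [634.6 196.2  90.7] yaw -15.4 j6 2.01 shift [ 1.5 -0.   3.2] turn [ 0.  -0.   0.1]
```

{"api": "play_rows", "payload": {
  "deltas": [
    [1.5,0,3,0,0,0,-1],
    [1.5,0,3,0,0,0,-1],
    [1.5,0,3,0,0,0,-1]
  ]
}}

```text
time: 13.75
ee_pos: [636.0, 195.7, 87.5]
tcp_rot: [3.112, -0.422, -0.0]
ft_force: [-0.3, -0.2, -1.1]
grip_width: 22.6
grip_force: 60.9
```

```bash
python3 -c "
from h import *
go(636.1,195.8,87.5,-15.5);print(pose()[2]['ft_force'])"
```

```text
t13.8 at [636.  195.7  87.5] yaw -15.4 j6 2.01 shift [ 0.  -0.1  0. ] turn [ 0.  -0.   0.1]
[-0.29907733 -0.20643333 -1.06497283]
```

{"api": "play_rows", "payload": {
  "deltas": [
    [0,0,0.8,0,0,0,-1],
    [0,0,0.8,0,0,0,-1],
    [0,0,0.8,0,0,0,1],
    [0,0,0.8,0,0,0,1],
    [0,0,0.8,0,0,0,1]
  ]
}}

```text
time: 14.25
ee_pos: [636.2, 195.8, 87.0]
tcp_rot: [3.113, -0.422, 0.001]
ft_force: [0.7, -0.6, -0.8]
grip_width: 65.5
grip_force: 0.0
```

{"api": "play_rows", "payload": {
  "deltas": [
    [0,0,0,0,0,0,1],
    [0,0,0,0,0,0,1],
    [0,0,-40,0,0,0,1],
    [0,0,-80,0,0,0,1],
    [-25,0,-110,0,0,0,1]
  ]
}}

```text
time: 14.75
ee_pos: [614.9, 201.7, 199.9]
tcp_rot: [-3.112, 0.425, -0.009]
ft_force: [0.2, 0.6, 0.5]
grip_width: 84.8
grip_force: 0.0
```

{"api": "play_rows", "payload": {
  "deltas": [
    [-5,0,0,0,0,0,1],
    [-5,0,0,0,0,0,1],
    [-5,0,0,0,0,0,1]
  ]
}}

```text
time: 15.05
ee_pos: [606.3, 203.5, 195.3]
tcp_rot: [3.111, -0.422, -0.003]
ft_force: [0.6, -0.6, -1.2]
grip_width: 85.5
grip_force: 0.0
```

```bash
python3 -c "
from h import *
s=look('wrist','w10');H=hsv(s)
m=(H[...,0]>45)&(H[...,0]<70)&(H[...,2]>90)&(H[...,1]>120); m[:60]=0
for a,c,q in quads(s['image'],m)[:2]: print(a,q.astype(int).tolist(),rect(plane(s,q,59)))
m=(H[...,0]>18)&(H[...,0]<32)&(H[...,1]>120)&(H[...,2]>110)
for a,c,q in quads(s['image'],m,200)[:2]: print(a,rect(plane(s,q,87)))
go(381,-294,220,0)"
```

```text
6903.5 [[317, 107], [314, 223], [249, 223], [244, 107]] (array([636. , 195.3]), 98.8, 58.4, -15.1)
1279.5 (array([637.1, 195. ]), 31.4, 24.7, -15.5)
t15.1 at [606.3 203.4 194.8] yaw -15.5 j6 2.03 shift [-84.7 539.5 -23.8] turn [  0.1   0.2 -15.5]
```

View pics/w10.png

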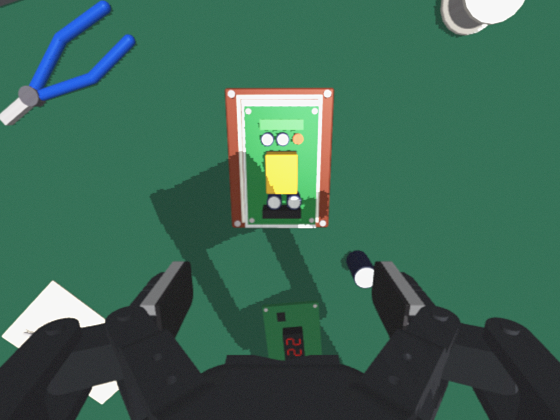

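The power board sits on the sink at (281,165) px. It measures (636.0,195.3), yaw −15.3°, which is centred. Next is the frame.

{"api": "play_rows", "payload": {
  "deltas": [
    [-38,240,0,0,0,18,1],
    [-38,240,0,0,0,18,1],
    [-38,240,0,0,0,18,1],
    [-38,240,0,0,0,18,1],
    [-38,240,0,0,0,18,1]
  ]
}}

```text
time: 15.6
ee_pos: [504.7, -19.5, 195.2]
tcp_rot: [3.007, -0.905, -0.005]
ft_force: [0.4, -0.6, 0.7]
grip_width: 85.7
grip_force: 0.0
```

```bash
python3 -c "
from h import *
go(381,-294,200,-52)"
```

```text
t15.6 at [504.7 -19.5 195.2] yaw -33.5 j6 1.95 shift [ 48.3 297.2  -4.3] turn [ 0.2  0.1 18.5]
```

{"api": "play_rows", "payload": {
  "deltas": [
    [40,240,0,0,0,18.5,1],
    [40,240,0,0,0,18.5,1],
    [40,240,0,0,0,18.5,1],
    [40,240,0,0,0,18.5,1],
    [40,240,0,0,0,18.5,1]
  ]
}}

```text
time: 16.1
ee_pos: [405.9, -241.7, 195.8]
tcp_rot: [2.823, -1.378, -0.003]
ft_force: [-0.2, -0.5, -0.1]
grip_width: 85.3
grip_force: 0.0
```

{"api": "play_rows", "payload": {
  "deltas": [
    [0,40,0,0,0,0,1],
    [0,40,0,0,0,0,1],
    [0,40,0,0,0,0,1]
  ]
}}

```text
time: 16.4
ee_pos: [375.3, -264.7, 195.9]
tcp_rot: [-2.821, 1.38, 0.003]
ft_force: [0.9, -0.1, -1.2]
grip_width: 85.6
grip_force: 0.0
```

```bash
cat >> h.py <<'E'
def frame(s,z):
    H=hsv(s); m=(H[...,1]<70)&(H[...,2]>60); m[275:]=0; out=[]
    for a,c,q in quads(s['image'],m,1000)[:3]: print(a,q.astype(int).tolist(),rect(plane(s,q,z)),rect(plane(s,q,0)))
E
python3 -c "
from h import *
go(381,-294,200,-52)
s=look('wrist','w11'); frame(s,36)"
```

```text
t16.4 at [ 375.3 -264.7  195.9] yaw -52.1 j6 1.68 shift [26.6 13.5 -4.2] turn [ 0.   0.1 -0.1]
7186.5 [[333, 214], [269, 222], [253, 114], [323, 104]] (array([ 383.4, -295. ]), 101.6, 62.5, -44.4) (array([ 378.7, -291.6]), 114.5, 70.4, -44.6)
1263.5 [[144, 209], [119, 240], [87, 229], [101, 187]] (array([ 488.9, -149.3]), 47.0, 43.3, -78.5) (array([ 499. , -125.4]), 52.9, 48.9, -82.0)
```

View pics/w11.png

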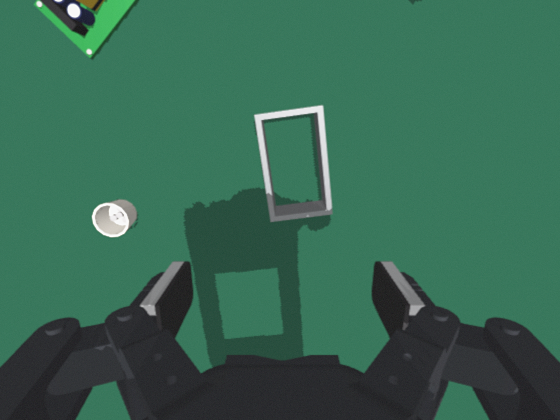

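The frame is at (293,163) px, upper rim corners (255,115), (323,106), (331,215) and (271,221). That gives about (383,−295), yaw −44.

{"api": "play_rows", "payload": {
  "deltas": [
    [28,12,80,0,0,-7.7,1],
    [28,12,80,0,0,-7.7,1],
    [28,12,80,0,0,-7.7,1],
    [28,12,80,0,0,-7.7,1]
  ]
}}

```text
time: 16.85
ee_pos: [384.3, -292.4, 116.5]
tcp_rot: [-2.91, 1.181, 0.003]
ft_force: [-0.5, 0.2, 1.2]
grip_width: 85.3
grip_force: 0.0
```

```bash
python3 -c "
from h import *
s=look('wrist','w12'); frame(s,36)
go(383.4,-295,30,-44.4)
a=np.load('w11.npz');qa=np.array([[333,214],[269,222],[253,114],[323,104]])
H=hsv(s); m=(H[...,1]<70)&(H[...,2]>60); m[275:]=0
q=quads(s['image'],m,3000)[0][2];w=plane(s,q,36)
for k,p in enumerate(plane(a,qa,36)): print(tri(a,qa[k],s,q[np.argmin(np.linalg.norm(w-p,axis=1))]))
"
```

```text
11122.0 [[333, 147], [326, 274], [243, 274], [239, 145]] (array([ 388.4, -300.3]), 93.6, 61.3, -44.6) (array([ 379.7, -292.4]), 110.3, 72.1, -44.6)
2394.0 [[52, 274], [9, 274], [9, 238], [122, 204]] (array([ 480.2, -171.2]), 103.0, 34.4, 62.5) (array([ 487.8, -140.5]), 121.3, 40.5, 62.5)
t16.9 at [ 385.  -293.2  117.9] yaw -44.2 j6 1.51 shift [ 0.   2.4 87.9] turn [ 0.  -0.1  0.2]
(array([ 306.43463958, -274.2363151 ,  -18.66242724]), np.float64(1.3372526155915663))
(array([ 360.58713122, -221.23779509,  -14.95621364]), np.float64(1.7493388511420467))
(array([ 443.51876273, -307.04527788,    8.14190107]), np.float64(1.035461355006948))
(array([ 396.15977779, -355.11702867,   16.155919  ]), np.float64(0.4556691985795135))
```

```bash
python3 -c "
from h import *
s=look('wrist','w13');H=hsv(s); m=(H[...,1]<70)&(H[...,2]>60); m[310:]=0;m[:,:205]=0;m[:,360:]=0
a=np.load('w11.npz');qa=np.array([[333,214],[269,222],[253,114],[323,104]])
q=quads(s['image'],m,3000)[0][2];w=plane(s,q,36);print(q.tolist(),rect(w))
for k,p in enumerate(plane(a,qa,36)): print(tri(a,qa[k],s,q[np.argmin(np.linalg.norm(w-p,axis=1))]))
go(383.4,-295,30,-44.4)
"
```

```text
[[333.0, 148.0], [325.0, 288.0], [244.0, 288.0], [239.0, 148.0]] (array([ 384.1, -296.5]), 104.2, 61.7, -44.4)
(array([ 324.76934607, -281.37705022,   34.15986594]), np.float64(0.2741223876842077))
(array([ 368.59004036, -237.37740984,   35.32518458]), np.float64(1.068614079760428))
(array([ 442.9017294 , -307.44244139,   15.15491695]), np.float64(0.8118168586420772))
(array([ 395.75048598, -355.73464977,   12.73095903]), np.float64(1.0333086706440098))
t16.9 at [ 385.3 -293.8  118.7] yaw -44.2 j6 1.51 shift [-0.8  2.2 88.7] turn [ 0.  -0.2  0.2]
```

{"api": "play_rows", "payload": {
  "deltas": [
    [-1,2.2,40,0,0,0.2,1],
    [-1,2.2,75,0,0,0.2,1],
    [-1,2.2,75,0,0,0.2,1],
    [-1,2.2,75,0,0,0.2,1],
    [-1,2.2,75,0,0,0.2,1]
  ]
}}

```text
time: 17.45
ee_pos: [383.5, -296.4, 44.9]
tcp_rot: [2.906, -1.186, 0.008]
ft_force: [0.0, -0.7, -0.0]
grip_width: 85.5
grip_force: 0.0
```

```bash
python3 -c "
from h import *
go(383.4,-295.3,30,-44.4)
"
```

```text
t17.4 at [ 383.5 -296.4   44.9] yaw -44.4 j6 1.51 shift [-0.9 -0.7 14.9] turn [ 0.  -0.3 -0. ]
```

{"api": "play_rows", "payload": {
  "deltas": [
    [-0.8,-0.7,15,0,0,0,1],
    [-0.8,-0.7,15,0,0,0,1],
    [-0.8,-0.7,15,0,0,0,1],
    [-0.8,-0.7,15,0,0,0,-1],
    [-0.8,-0.7,15,0,0,0,-1]
  ]
}}

```text
time: 17.95
ee_pos: [382.2, -294.4, 28.2]
tcp_rot: [2.907, -1.188, 0.003]
ft_force: [-4.0, 2.1, 55.7]
grip_width: 59.4
grip_force: 49.0
```

{"api": "play_rows", "payload": {
  "deltas": [
    [0,0,0,0,0,0,-1],
    [0,0,0,0,0,0,-1],
    [0,0,0,0,0,0,-1],
    [0,0,0,0,0,0,-1]
  ]
}}

```text
time: 18.35
ee_pos: [382.5, -294.7, 28.5]
tcp_rot: [2.907, -1.188, 0.004]
ft_force: [-1.6, 0.6, 5.4]
grip_width: 59.1
grip_force: 65.8
```

```bash
python3 -c "
from h import *
go(383.4,-295.3,170,-44.4);o=pose()[2];print(o['grip_width'],o['grip_force'],o['ft_force'])
"
```

```text
t18.4 at [ 382.5 -294.7   28.5] yaw -44.4 j6 1.51 shift [ 1.500e+00 -1.000e-01 -1.415e+02] turn [ 0.  -0.2 -0. ]
59.13006371409254 65.80978631973267 [-1.58332256  0.55588314  5.42977259]
```

{"api": "play_rows", "payload": {
  "deltas": [
    [0,0,-50,0,0,0,-1],
    [0,0,-100,0,0,0,-1],
    [0,0,-140,0,0,0,-1],
    [0,0,-140,0,0,0,-1]
  ]
}}

```text
time: 18.75
ee_pos: [385.1, -297.3, 174.0]
tcp_rot: [2.902, -1.185, 0.021]
ft_force: [0.7, -0.8, -0.8]
grip_width: 58.7
grip_force: 65.2
```

```bash
python3 -c "
from h import *
s=look('wrist','w14');go(636,195.5,170,-15.4)
H=hsv(s); m=(H[...,1]<70)&(H[...,2]>60);m[:,:205]=0;m[:,365:]=0;m[356:]=0;m[260:,:215]=0;m[260:,350:]=0
q=held(s,m,-6.5);print(q[2].tolist())"
```

```text
t18.8 at [ 383.5 -295.7  170.8] yaw -44.4 j6 1.51 shift [-163.6 -527.5   -1.1] turn [  0.2  -0.5 -29. ]
held (array([13.1,  1.3]), 90.2, 69.2, -0.0) x -32.0..58.2 y -33.3..35.9
held (array([13.1,  1. ]), 90.1, 66.5, 0.0) x -32.0..58.2 y -32.2..33.6
[[373.0, 164.0], [349.0, 355.0], [215.0, 355.0], [195.0, 164.0]]
```

```bash
python3 -c "
from h import *
s=np.load('w14.npz');p,r,_=pose();m=r.as_matrix()
I=s['image'].astype(int)
for c in (250,284,310): print([tuple(I[y,c]) for y in range(156,192,3)])
for row,dr in((162.5,28.5),(164,28.5)):
    e,d=ray(s,[[284,row]]);e=(e-p)@m;d=d@m;print(row,(e+d*((dr-e[2])/d[:,2])[:,None]).round(1))
print(I[150:200:1,284].sum(1).tolist())
"
```

```text
[(np.int64(57), np.int64(120), np.int64(93)), (np.int64(57), np.int64(121), np.int64(93)), (np.int64(40), np.int64(80), np.int64(62)), (np.int64(98), np.int64(101), np.int64(102)), (np.int64(97), np.int64(99), np.int64(101)), (np.int64(97), np.int64(99), np.int64(101)), (np.int64(99), np.int64(100), np.int64(100)), (np.int64(106), np.int64(107), np.int64(110)), (np.int64(209), np.int64(212), np.int64(214)), (np.int64(206), np.int64(210), np.int64(213)), (np.int64(204), np.int64(205), np.int64(211)), (np.int64(205), np.int64(209), np.int64(212))]
[(np.int64(56), np.int64(121), np.int64(91)), (np.int64(58), np.int64(120), np.int64(92)), (np.int64(41), np.int64(80), np.int64(63)), (np.int64(96), np.int64(96), np.int64(98)), (np.int64(97), np.int64(97), np.int64(99)), (np.int64(98), np.int64(99), np.int64(101)), (np.int64(96), np.int64(96), np.int64(99)), (np.int64(97), np.int64(98), np.int64(101)), (np.int64(215), np.int64(217), np.int64(219)), (np.int64(210), np.int64(214), np.int64(215)), (np.int64(211), np.int64(213), np.int64(215)), (np.int64(211), np.int64(212), np.int64(215))]
[(np.int64(59), np.int64(123), np.int64(95)), (np.int64(59), np.int64(123), np.int64(95)), (np.int64(58), np.int64(122), np.int64(94)), (np.int64(98), np.int64(100), np.int64(101)), (np.int64(97), np.int64(98), np.int64(101)), (np.int64(98), np.int64(98), np.int64(101)), (np.int64(96), np.int64(97), np.int64(99)), (np.int64(98), np.int64(98), np.int64(100)), (np.int64(216), np.int64(218), np.int64(220)), (np.int64(213), np.int64(214), np.int64(217)), (np.int64(213), np.int64(215), np.int64(217)), (np.int64(211), np.int64(215), np.int64(216))]
162.5 [[53.9  1.6 28.5]]
164 [[53.1  1.6 28.5]]
[269, 269, 274, 269, 271, 276, 268, 273, 272, 270, 241, 201, 184, 188, 233, 290, 289, 292, 293, 295, 295, 298, 294, 290, 291, 296, 286, 296, 428, 651, 651, 647, 643, 639, 641, 637, 639, 640, 641, 638, 638, 584, 314, 268, 273, 278, 274, 272, 273, 272]
```

{"api": "play_rows", "payload": {
  "deltas": [
    [-70,-240,0,0,0,-13,-1],
    [-70,-240,0,0,0,-13,-1],
    [-70,-240,0,0,0,-13,-1],
    [-70,-240,0,0,0,-13,-1],
    [-70,-240,0,0,0,-13,-1]
  ]
}}

```text
time: 19.3
ee_pos: [498.8, -71.0, 164.9]
tcp_rot: [3.023, -0.852, -0.006]
ft_force: [1.0, 0.1, -1.0]
grip_width: 59.1
grip_force: 65.2
```

```bash
python3 -c "
from h import *
go(636,195.5,170,-15.4)"
```

```text
t19.3 at [498.8 -71.  164.9] yaw -31.5 j6 1.81 shift [ -22.1 -299.    -5.4] turn [  0.1   0.2 -16.1]
```

{"api": "play_rows", "payload": {
  "deltas": [
    [-20,-240,0,0,0,-16,-1],
    [-20,-240,0,0,0,-16,-1],
    [-20,-240,0,0,0,-16,-1],
    [-20,-240,0,0,0,-16,-1],
    [-20,-240,0,0,0,-16,-1]
  ]
}}

```text
time: 19.8
ee_pos: [607.0, 144.4, 164.2]
tcp_rot: [3.112, -0.42, -0.006]
ft_force: [-0.1, 0.8, 0.2]
grip_width: 59.2
grip_force: 65.2
```

{"api": "play_rows", "payload": {
  "deltas": [
    [0,0,0,0,0,0,-1],
    [0,0,0,0,0,0,-1]
  ]
}}

```text
time: 20.0
ee_pos: [606.4, 142.5, 164.2]
tcp_rot: [3.111, -0.419, -0.007]
ft_force: [0.7, -0.5, -1.1]
grip_width: 58.8
grip_force: 65.3
```

```bash
python3 -c "
from h import *
p,r,_=pose();m=r.as_matrix()
s=look('wrist','w15');go(636,195.5,150,-15.4)
I=s['image'].astype(int).sum(2)[:,284];print(I[155:200].tolist())
for row,dr in((178.5,-7.5),(191.5,-7.5),(163.5,28.5)):
    e,d=ray(s,[[284,row]]);e=(e-p)@m;d=d@m;print(row,(e+d*((dr-e[2])/d[:,2])[:,None]).round(1))
"
```

```text
t20.1 at [606.2 141.5 164.5] yaw -15.4 j6 1.93 shift [ 14.4 -60.   14.3] turn [ 0.2  0.2 -0. ]
[174, 172, 177, 181, 183, 180, 177, 167, 182, 215, 261, 268, 261, 264, 267, 265, 265, 261, 261, 255, 252, 254, 286, 452, 644, 646, 643, 640, 639, 639, 635, 635, 633, 633, 633, 613, 480, 216, 164, 172, 173, 177, 182, 173, 176]
178.5 [[50.8  1.2 -7.5]]
191.5 [[45.7  1.2 -7.5]]
163.5 [[51.1  1.5 28.5]]
```

View pics/w15.png

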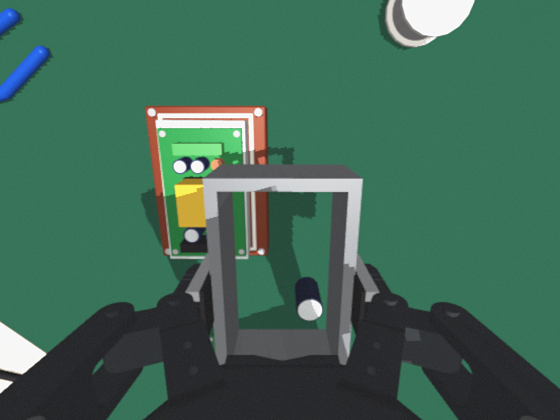

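The frame is held square: rim front at row 178, columns 204–362, centre 0.9 mm ahead of the TCP. The power board shows beside it at left.

{"api": "play_rows", "payload": {
  "deltas": [
    [13.5,-60,14,0,0,0,-1],
    [13.5,-60,14,0,0,0,-1],
    [13.5,-60,14,0,0,0,-1],
    [13.5,-60,14,0,0,0,-1],
    [13.5,-60,14,0,0,0,-1]
  ]
}}

```text
time: 20.55
ee_pos: [636.5, 194.5, 153.1]
tcp_rot: [3.111, -0.424, -0.0]
ft_force: [0.8, -0.1, -1.4]
grip_width: 58.9
grip_force: 65.3
```

```bash
python3 -c "
from h import *
go(635.1,195.6,88,-15.4)"
```

```text
t20.6 at [636.5 194.5 153.1] yaw -15.5 j6 2.01 shift [-1.7 -0.8 65.1] turn [ 0.1  0.  -0.1]
```

{"api": "play_rows", "payload": {
  "deltas": [
    [-1.7,-0.8,20,0,0,0,-1],
    [-1.7,-0.8,40,0,0,0,-1],
    [-1.7,-0.8,55,0,0,0,-1],
    [-1.7,-0.8,55,0,0,0,-1],
    [-1.7,-0.8,55,0,0,0,-1]
  ]
}}

```text
time: 21.05
ee_pos: [635.4, 196.7, 98.0]
tcp_rot: [3.112, -0.423, -0.0]
ft_force: [0.9, 0.4, -1.0]
grip_width: 59.0
grip_force: 65.3
```

```bash
python3 -c "
from h import *
go(635.1,195.6,88,-15.4)"
```

```text
t21.1 at [635.4 196.7  98. ] yaw -15.5 j6 2.01 shift [-0.   1.2 10. ] turn [ 0.  -0.  -0.1]
```

{"api": "play_rows", "payload": {
  "deltas": [
    [0,1.2,9.5,0,0,0,-1],
    [0,1.2,9.5,0,0,0,-1],
    [0,1.2,9.5,0,0,0,-1],
    [0,1.2,9.5,0,0,0,-1]
  ]
}}

```text
time: 21.45
ee_pos: [635.4, 196.2, 88.8]
tcp_rot: [3.113, -0.422, 0.001]
ft_force: [0.1, -0.5, -0.7]
grip_width: 58.9
grip_force: 65.3
```

```bash
python3 -c "
from h import *
go(635.1,195.6,87.5,-15.4);print(pose()[2]['ft_force'])"
```

```text
t21.4 at [635.4 196.2  88.8] yaw -15.4 j6 2.01 shift [-0.2  0.7  1.3] turn [ 0.  -0.1 -0. ]
[ 0.10570757 -0.54353467 -0.69780825]
```

{"api": "play_rows", "payload": {
  "deltas": [
    [-0.2,0.6,1.6,0,0,0,-1],
    [-0.2,0.6,1.6,0,0,0,-1],
    [-0.2,0.6,1.6,0,0,0,-1]
  ]
}}

```text
time: 21.75
ee_pos: [635.4, 195.8, 87.6]
tcp_rot: [3.113, -0.422, 0.003]
ft_force: [0.5, 0.6, 3.0]
grip_width: 58.7
grip_force: 65.5
```

```bash
python3 -c "
from h import *
go(635.1,195.6,87.5,-15.4);print(pose()[2]['ft_force'])"
```

```text
t21.8 at [635.4 195.8  87.6] yaw -15.4 j6 2.01 shift [-0.3  0.3  0.1] turn [-0.  -0.1 -0. ]
[0.4623354  0.63352371 3.02505   ]
```

Contact (+3 N). Release, retreat and measure.

{"api": "play_rows", "payload": {
  "deltas": [
    [0,0,0,0,0,0,1],
    [0,0,0,0,0,0,1],
    [0,0,0,0,0,0,1],
    [0,0,-40,0,0,0,1],
    [0,0,-80,0,0,0,1]
  ]
}}

```text
time: 22.25
ee_pos: [633.0, 195.3, 165.0]
tcp_rot: [3.111, -0.422, -0.008]
ft_force: [1.2, 0.2, 0.7]
grip_width: 85.5
grip_force: 0.0
```

{"api": "play_rows", "payload": {
  "deltas": [
    [-30,0,-50,0,0,0,1],
    [-30,0,-50,0,0,0,1],
    [-30,0,-50,0,0,0,1],
    [-30,0,-50,0,0,0,1]
  ]
}}

```text
time: 22.65
ee_pos: [605.2, 203.4, 215.3]
tcp_rot: [3.112, -0.422, -0.003]
ft_force: [-0.6, 0.1, -0.6]
grip_width: 85.3
grip_force: 0.0
```

```bash
python3 -c "
from h import *
s=look('wrist','w16');H=hsv(s)
from station import observe
# pale/grey mask, sample profiles through the stack centre in stack axes
ex=np.array([np.cos(np.radians(-15.4)),np.sin(np.radians(-15.4))]);ey=np.array([-ex[1],ex[0]])
def px(x,y,z):
    P=np.array([*(np.array([636,195.4])+x*ex+y*ey),z]);c=rot(s).T@(P-s['eye']);u=s['mtx']@(c/c[2]);return u[:2]
f=lambda u:np.asarray(s['image'])[int(round(u[1])),int(round(u[0]))].tolist()
print('rim front',[(x,f(px(x,0,95))) for x in range(40,62,2)])
print('rim back',[(x,f(px(-x,0,95))) for x in range(40,60,2)])
print('rim left',[(y,f(px(20,y,95))) for y in range(22,42,2)])
print('rim right',[(y,f(px(20,-y,95))) for y in range(22,42,2)])
print(px(0,0,95)); go(419,239,190,0)
sd=np.load('w6.npz')
"
```

```text
rim front [(40, [171, 245, 181]), (42, [118, 225, 145]), (44, [58, 134, 78]), (46, [215, 215, 219]), (48, [225, 226, 228]), (50, [236, 237, 238]), (52, [247, 248, 248]), (54, [247, 247, 247]), (56, [244, 239, 237]), (58, [217, 128, 102]), (60, [207, 117, 94])]
rim back [(40, [82, 84, 86]), (42, [82, 84, 88]), (44, [83, 84, 86]), (46, [114, 115, 117]), (48, [114, 115, 118]), (50, [104, 109, 109]), (52, [35, 74, 58]), (54, [39, 76, 61]), (56, [42, 77, 61]), (58, [40, 75, 62])]
rim left [(22, [81, 100, 87]), (24, [127, 128, 131]), (26, [211, 212, 216]), (28, [209, 211, 213]), (30, [243, 244, 240]), (32, [195, 105, 81]), (34, [193, 103, 79]), (36, [195, 105, 81]), (38, [129, 78, 59]), (40, [53, 116, 89])]
rim right [(22, [58, 98, 67]), (24, [67, 68, 70]), (26, [215, 217, 219]), (28, [225, 225, 226]), (30, [224, 218, 219]), (32, [216, 128, 106]), (34, [216, 126, 101]), (36, [150, 87, 67]), (38, [57, 116, 90]), (40, [56, 117, 91])]
[280.33863324 170.31180154]
t22.7 at [604.9 203.2 214.3] yaw -15.5 j6 2.03 shift [-188.6   15.    25. ] turn [  0.1   0.2 -15.5]
```

Frame rim is centred on the board within about 1 mm in all four directions. Next is the display.

{"api": "play_rows", "payload": {
  "deltas": [
    [-200,15,20,0,0,0,1],
    [-200,15,20,0,0,0,1],
    [-200,15,20,0,0,0,1],
    [-200,15,20,0,0,0,1],
    [-200,15,20,0,0,0,1]
  ]
}}

```text
time: 23.2
ee_pos: [400.0, 241.4, 191.0]
tcp_rot: [3.107, -0.416, -0.021]
ft_force: [-0.1, 0.5, 0.1]
grip_width: 85.6
grip_force: 0.0
```

{"api": "play_rows", "payload": {
  "deltas": [
    [0,0,0,0,0,0,1],
    [0,0,0,0,0,0,1]
  ]
}}

```text
time: 23.4
ee_pos: [410.3, 242.4, 196.4]
tcp_rot: [3.112, -0.423, 0.001]
ft_force: [1.2, 0.8, 0.0]
grip_width: 85.5
grip_force: 0.0
```

```bash
cat >> h.py <<'E'
def disp(s,z=5):
    H=hsv(s); m=(H[...,0]>48)&(H[...,0]<72)&(H[...,1]>110)&(H[...,2]>45)
    for a,c,q in quads(s["image"],m,2000)[:3]: print("board",a,q.astype(int).tolist(),rect(plane(s,q,z)))
    return m
E
python3 -c "
from h import *
s=look('wrist','w17');disp(s);I=s['image']
H=hsv(s)
e=[tuple(np.round(np.float64(plane(s,[u],5)[0,:2]))) for u in ((280,150),(280,200),(280,250))];print(e)
go(419,239,110,-15)
for u in ((280,60),(280,120),(265,150),(280,180),(250,180),(310,180),(280,220),(280,250)): print(u,I[u[1],u[0]].tolist(),H[u[1],u[0]].tolist())
"
```

```text
board 6445.5 [[317, 231], [256, 235], [242, 132], [310, 125]] (array([415.7, 240.4]), 112.3, 67.7, -9.8)
[(np.float64(450.0), np.float64(233.0)), (np.float64(399.0), np.float64(247.0)), (np.float64(344.0), np.float64(262.0))]
t23.4 at [410.8 242.4 196.8] yaw -15.5 j6 2.19 shift [ 8.7  1.  86.8] turn [ 0.  -0.1 -0.5]
(280, 60) [42, 89, 68] [77, 135, 89]
(280, 120) [43, 90, 71] [78, 133, 90]
(265, 150) [77, 74, 77] [150, 10, 77]
(280, 180) [70, 67, 68] [170, 11, 70]
(250, 180) [36, 77, 48] [69, 136, 77]
(310, 180) [81, 153, 103] [69, 120, 153]
(280, 220) [34, 78, 50] [71, 144, 78]
(280, 250) [42, 88, 67] [76, 133, 88]
```

{"api": "play_rows", "payload": {
  "deltas": [
    [5,3,85,0,0,-5.7,1],
    [5,3,85,0,0,-5.7,1],
    [5,3,85,0,0,-5.7,1],
    [5,3,85,0,0,-5.7,1],
    [5,3,85,0,0,-5.7,1]
  ]
}}

```text
time: 23.95
ee_pos: [415.6, 238.8, 113.8]
tcp_rot: [-3.129, 0.268, -0.006]
ft_force: [0.6, 0.6, 0.1]
grip_width: 85.3
grip_force: 0.0
```

{"api": "play_rows", "payload": {
  "deltas": [
    [0,0,0,0,0,0,1]
  ]
}}

```text
time: 24.05
ee_pos: [415.3, 238.9, 114.0]
tcp_rot: [-3.129, 0.267, -0.007]
ft_force: [-0.5, 0.7, 0.1]
grip_width: 85.6
grip_force: 0.0
```

```bash
python3 -c "
from h import *
s=look('wrist','w18');m=disp(s);H=hsv(s)
k=(H[...,1]<70)&(H[...,2]<110);k[310:]=0;k[:120]=0;k[:,:215]=0;k[:,350:]=0
for a,c,q in quads(s['image'],k,800)[:2]: print('blk',a,q.astype(int).tolist(),rect(plane(s,q,19)))
a=np.load('w17.npz');qa=np.array([[317,231],[256,235],[242,132],[310,125]])
q=quads(s['image'],m,2000)[0][2];w=plane(s,q,5)
for i,p in enumerate(plane(a,qa,5)): print(tri(a,qa[i],s,q[np.argmin(np.linalg.norm(w-p,axis=1))]))
go(415.7,240.4,24,-9.8)
"
```

```text
board 11082.5 [[325, 142], [319, 275], [240, 275], [235, 141]] (array([416.2, 240.1]), 110.5, 66.6, -10.0)
blk 1937.5 [[295, 183], [294, 248], [264, 248], [264, 183]] (array([417.5, 240.3]), 51.0, 23.1, -9.9)
(array([350.74797357, 216.74148042,  -4.8984562 ]), np.float64(0.39748240030692167))
(array([368.74798939, 282.1116    ,   7.16881156]), np.float64(0.30602723605942816))
(array([476.29804188, 265.09424545,  -4.11497608]), np.float64(1.0331381851410197))
(array([465.45859215, 198.46180725,  13.05145692]), np.float64(0.6984961049192423))
t24.1 at [414.9 238.8 113.8] yaw -9.8 j6 2.08 shift [ 0.2 -1.5 89.8] turn [-0.1 -0.2  0. ]
```

{"api": "play_rows", "payload": {
  "deltas": [
    [1,-1.5,40,0,0,0,1],
    [1,-1.5,70,0,0,0,1],
    [1,-1.5,70,0,0,0,1],
    [1,-1.5,70,0,0,0,1],
    [1,-1.5,70,0,0,0,1]
  ]
}}

```text
time: 24.6
ee_pos: [416.2, 240.2, 43.8]
tcp_rot: [-3.129, 0.267, -0.006]
ft_force: [1.0, -0.4, -0.2]
grip_width: 85.7
grip_force: 0.0
```

```bash
python3 -c "
from h import *
go(416.3,240.2,29,-9.9)
"
```

```text
t24.6 at [416.2 240.2  43.8] yaw -9.7 j6 2.08 shift [ 0.1 -0.  14.8] turn [-0.1 -0.2  0.2]
```

{"api": "play_rows", "payload": {
  "deltas": [
    [0,0,14.5,0,0,0.2,1],
    [0,0,14.5,0,0,0.2,1],
    [0,0,14.5,0,0,0.2,-0.3],
    [0,0,14.5,0,0,0.2,-0.3],
    [0,0,14.5,0,0,0.2,-0.3]
  ]
}}

```text
time: 25.1
ee_pos: [415.0, 239.7, 28.1]
tcp_rot: [-3.13, 0.272, -0.003]
ft_force: [-0.6, 0.3, -0.5]
grip_width: 44.1
grip_force: 0.0
```

{"api": "play_rows", "payload": {
  "deltas": [
    [0,0,0,0,0,0,-1],
    [0,0,0,0,0,0,-1],
    [0,0,0,0,0,0,-1],
    [0,0,0,0,0,0,-1]
  ]
}}

```text
time: 25.5
ee_pos: [415.1, 239.7, 27.9]
tcp_rot: [-3.13, 0.272, -0.002]
ft_force: [0.0, 0.0, 5.7]
grip_width: 22.6
grip_force: 60.5
```

```bash
python3 -c "
from h import *
go(416.3,240.2,170,-9.9);o=pose()[2];print(o['grip_width'],o['grip_force'],o['ft_force'])
"
```

```text
t25.5 at [415.1 239.7  27.9] yaw -10.0 j6 2.09 shift [   1.3   -0.7 -142.1] turn [-0.  -0.1 -0.1]
22.574860525943205 60.54564356803894 [0.01405362 0.01757891 5.67122355]
```

{"api": "play_rows", "payload": {
  "deltas": [
    [0,0,-50,0,0,0,-1],
    [0,0,-100,0,0,0,-1],
    [0,0,-145,0,0,0,-1],
    [0,0,-145,0,0,0,-1],
    [0,0,-145,0,0,0,-1]
  ]
}}

```text
time: 26.0
ee_pos: [414.7, 239.7, 173.0]
tcp_rot: [-3.13, 0.272, -0.003]
ft_force: [0.9, -0.9, -1.6]
grip_width: 22.5
grip_force: 59.8
```

```bash
python3 -c "
from h import *
s=look('wrist','w19');H=hsv(s)
m=(H[...,0]>48)&(H[...,0]<72)&(H[...,1]>110)&(H[...,2]>45)
q=held(s,m,23);print(q[2].tolist())
go(636,195.4,172,-15.4)
"
```

```text
held (array([22. , -0.2]), 70.9, 67.5, -0.0) x -13.4..57.5 y -34.0..33.5
held (array([22. , -0.2]), 70.9, 67.8, -0.0) x -12.7..57.5 y -34.1..33.6
[[353.0, 154.0], [344.0, 285.0], [220.0, 286.0], [211.0, 154.0]]
t26.1 at [413.4 239.2 171.2] yaw -9.9 j6 2.09 shift [226.8   4.7  -1.1] turn [0.1 0.1 5.5]
```

{"api": "play_rows", "payload": {
  "deltas": [
    [225,5,-3,0,0,5.5,-1],
    [225,5,-3,0,0,5.5,-1],
    [225,5,-3,0,0,5.5,-1],
    [225,5,-3,0,0,5.5,-1],
    [225,5,-3,0,0,5.5,-1]
  ]
}}

```text
time: 26.55
ee_pos: [636.9, 193.8, 171.2]
tcp_rot: [3.11, -0.425, -0.006]
ft_force: [-0.8, 0.6, -0.8]
grip_width: 22.6
grip_force: 59.7
```

{"api": "play_rows", "payload": {
  "deltas": [
    [0,0,0,0,0,0,-1],
    [0,0,0,0,0,0,-1]
  ]
}}

```text
time: 26.75
ee_pos: [633.2, 195.2, 171.3]
tcp_rot: [3.11, -0.423, -0.011]
ft_force: [-0.9, 0.3, -1.2]
grip_width: 22.0
grip_force: 59.7
```

```bash
python3 -c "
from h import *
s=look('wrist','w20');H=hsv(s)
m=(H[...,0]>48)&(H[...,0]<72)&(H[...,1]>110)&(H[...,2]>45)
q=held(s,m,23)
go(634.65,195.8,123,-15.4)
"
```

```text
held (array([22.1,  0.8]), 70.2, 66.8, -0.3) x -12.8..57.0 y -32.8..34.4
held (array([22.1,  0.8]), 69.8, 66.6, 0.0) x -12.2..57.0 y -32.4..34.1
t26.8 at [632.8 195.6 172. ] yaw -15.4 j6 2.01 shift [ 2.  -0.9 49. ] turn [ 0.2  0.3 -0. ]
```

{"api": "play_rows", "payload": {
  "deltas": [
    [2,-0.8,20,0,0.2,0,-1],
    [2,-0.8,38,0,0.2,0,-1],
    [2,-0.8,38,0,0.2,0,-1],
    [2,-0.8,38,0,0.2,0,-1],
    [2,-0.8,38,0,0.2,0,-1]
  ]
}}

```text
time: 27.3
ee_pos: [637.3, 196.4, 138.4]
tcp_rot: [3.113, -0.421, 0.008]
ft_force: [-0.4, -0.7, -0.2]
grip_width: 22.5
grip_force: 59.7
```

```bash
python3 -c "
from h import *
go(634.65,195.8,123,-15.4)
"
```

```text
t27.3 at [637.3 196.4 138.4] yaw -15.4 j6 2.01 shift [-2.4  1.3 15.3] turn [-0.  -0.3 -0. ]
```

{"api": "play_rows", "payload": {
  "deltas": [
    [-2.3,1.3,12,0,-0.2,0,-1],
    [-2.3,1.3,12,0,-0.2,0,-1],
    [-2.3,1.3,12,0,-0.2,0,-1],
    [-2.3,1.3,12,0,-0.2,0,-1],
    [-2.3,1.3,12,0,-0.2,0,-1]
  ]
}}

```text
time: 27.8
ee_pos: [635.0, 195.3, 125.5]
tcp_rot: [3.113, -0.422, 0.001]
ft_force: [-0.0, 0.1, -0.2]
grip_width: 22.6
grip_force: 59.8
```

```bash
python3 -c "
from h import *
go(634.65,195.8,123,-15.4);print(pose()[2]['ft_force'])
"
```

```text
t27.8 at [635.  195.3 125.5] yaw -15.5 j6 2.01 shift [-0.5 -0.4  2.5] turn [ 0.  -0.  -0.1]
[-0.01913039  0.08785636 -0.17518965]
```

{"api": "play_rows", "payload": {
  "deltas": [
    [-0.4,-0.4,2.6,0,0,0,-1],
    [-0.4,-0.4,2.6,0,0,0,-1],
    [-0.4,-0.4,2.6,0,0,0,-1]
  ]
}}

```text
time: 28.1
ee_pos: [634.9, 195.9, 123.0]
tcp_rot: [3.113, -0.422, 0.002]
ft_force: [0.9, -0.1, 0.8]
grip_width: 22.8
grip_force: 59.9
```

```bash
python3 -c "
from h import *
go(634.65,195.8,123,-15.4);print(pose()[2]['ft_force'])
"
```

```text
t28.1 at [634.9 195.9 123. ] yaw -15.5 j6 2.01 shift [-0.2  0.1  0. ] turn [ 0.  -0.1 -0.1]
[ 0.85923364 -0.14978046  0.8115639 ]
```

{"api": "play_rows", "payload": {
  "deltas": [
    [0,0,0.4,0,0,0,-1],
    [0,0,0.4,0,0,0,1],
    [0,0,0.4,0,0,0,1],
    [0,0,0.4,0,0,0,1],
    [0,0,0.4,0,0,0,1]
  ]
}}

```text
time: 28.6
ee_pos: [634.2, 195.7, 121.9]
tcp_rot: [3.112, -0.422, -0.001]
ft_force: [-0.3, -0.5, 1.0]
grip_width: 78.9
grip_force: 0.0
```

{"api": "play_rows", "payload": {
  "deltas": [
    [0,0,0,0,0,0,1],
    [0,0,0,0,0,0,1],
    [0,0,-40,0,0,0,1],
    [0,0,-80,0,0,0,1],
    [-40,0,-110,0,0,0,1]
  ]
}}

```text
time: 29.1
ee_pos: [599.9, 205.2, 235.1]
tcp_rot: [-3.112, 0.427, -0.011]
ft_force: [-0.7, 1.0, 1.3]
grip_width: 85.7
grip_force: 0.0
```

{"api": "play_rows", "payload": {
  "deltas": [
    [-10,0,0,0,0,0,1],
    [-10,0,0,0,0,0,1],
    [-10,0,0,0,0,0,1]
  ]
}}

```text
time: 29.4
ee_pos: [585.7, 208.9, 230.9]
tcp_rot: [3.112, -0.422, -0.002]
ft_force: [-0.4, -0.5, -1.1]
grip_width: 85.1
grip_force: 0.0
```

```bash
python3 -c "
from h import *
s=look('wrist','w21');H=hsv(s)
disp(s,100)
k=(H[...,1]<70)&(H[...,2]<110);k[260:]=0;k[:60]=0;k[:,:215]=0;k[:,350:]=0
for a,c,q in quads(s['image'],k,500)[:2]: print('blk',a,q.astype(int).tolist(),rect(plane(s,q,114)))
m=((H[...,0]<12)|(H[...,0]>172))&(H[...,1]>110)&(H[...,2]>50)
for a,c,q in quads(s['image'],m)[:1]: print('block',rect(plane(s,q,30)))
# bystanders, before and after in the fixed views
for n in ('scene','side'):
    b=look(n,n+'9')['image'].astype(int);a=np.load(n+'0.npz')['image'].astype(int)
    for k,p in dict(cap=((345,175),(257,282)),pot=((253,207),(312,216)),spool=((333,258),(200,222))).items():
        x,y=p[n=='side'];d=abs(a-b)[y-18:y+18,x-18:x+18].sum(2);print(n,k,(d>120).mean().round(3))
"
```

```text
board 6096.5 [[279, 70], [358, 208], [243, 208], [238, 70]] (array([631.3, 178.8]), 109.3, 99.1, -15.5)
blk 1940.0 [[296, 111], [296, 176], [266, 176], [266, 111]] (array([636.2, 194.9]), 48.9, 23.7, -15.4)
scene cap 0.042
scene pot 0.0
scene spool 0.0
side cap 0.0
side pot 0.053
side spool 0.0
```

```bash
python3 -c "
from station import *
print(finish_job())"
```

```text
the job is handed in; nothing more can be done
None
```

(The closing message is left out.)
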